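# Fetch the long sample boat from under the hood sash and lay it in its cradle

## Robot

A 6-joint arm with a two-finger parallel gripper is mounted at the origin on the work surface. World frame = base frame: x ahead of the robot, y to its left, z up, the work surface at z = 0. Lengths are in m, angles in rad, forces in N, time in s.
With the tool pointing down it reaches from about 0.3 to 0.775 m from the base axis. Payload 14.6 kg.
Tool frame: the origin (TCP) lies at the very end of the fingers, on their centre line; the grasp point (between the pads) lies 19 mm behind it; x points along the fingers, z is the direction in which the jaws open and shut, and the axes are right-handed (so a half turn about x gives the same grasp; the last joint's range is limited). The gripper opens to 94 mm and grips with 3 to 60 N. Pads are 16 mm wide; open, the fingers measure 119 mm over their backs; the gripper's body (75 mm by 177 mm) begins 78 mm behind the grasp point.
Start: joints at [-1.175, 0.3, 1.521, -0, 1.321, -0.067], TCP at [0.246, -0.492, 0.205] pointing down, gripper open.
Joint ranges: [-3.03, 3.03], [-0.79, 2.21], [0.23, 2.52], [-1.04, 4.18], [0, 3.07], [-2.55, 2.55]. Speed limits (rad/s): [2.22, 2.22, 2.57, 3.14, 3.14, 3.14].

## Interface

Orientations are given as a unit quaternion [x, y, z, w].
In Python, from workcell import ctrl gives the robot as it stands.
- The arm moves only by the tool send_rows, never from a script. Its argument "targets" is a list of rows, each a list of 7 numbers: the turn, a rotation vector about the world's x, y, z in degrees, then the shift along the world's x, y, z in m, then the opening, from 0 (shut) to 1 (fully open). In form: [[wx, wy, wz, tx, ty, tz, jaw], ...]. A call has 1 to 10 rows; each row shifts and turns the pose as measured when the row begins; what a row does not reach is not made up. A row lasts 1/12 s, in which the tool goes at most 41.7 mm and 7.16 degrees, less where a joint would pass 70% of its speed; a pose out of reach is approached as far as the arm can. A call is refused whole if a number of a shift passes 0.0417 or a number of a turn 7.16, either way. A call with a gripper value outside its range is refused whole. The fingers move at their own pace and stop on an object; the grip force is fixed at half the most. Time passes only in rows, so rows that do not move let the fingers close. It gives the time, the measured TCP pose, the force and the opening at its end, in the units of the state.
- ctrl.get_state(): the state, without advancing time (a new reading comes with each control period).
- ctrl.grab_frame(name): name is "scene" or "top" or "wrist"; returns a dict with "frame" (384x512x3 uint8, red, green, blue), "K" (3x3 intrinsics, pixels), "extrinsics" (4x4, takes a point from world to camera coordinates). Camera axes: x right, y up, looking along -z (the intrinsics and any distortion apply to the point x, -y, -z); pixel columns grow to the right and rows downward; lengths in m; the calibration is good to about 2 mm. A picture is of the moment at which its call begins. There is no depth.
- ctrl.sign_off(): hands the job in, once; it reports no verdict.
The state is a dict: "time": time; "joint_positions": joint angles; "joint_vel": joint speeds; "effort": joint torques, N m; "ee_pos": TCP position; "tool_rot": TCP orientation; "wrist_force": force on the tool from outside, world axes, zero at the start; "ft_torque": the same for the moment, N m; "finger_gap": opening from 0.0 (shut) to 1.0 (fully open).
Only numpy, scipy, OpenCV 4.12 (cv2) and the standard library are available. Lean on these libraries where they do the work, as an engineer would, in place of code of your own. Each camera call takes 0.05 s, during which the arm holds its last target.

## Task

Raise the sash of the sample hood by its knob until it stays up by itself, reach under it and draw out the long ceramic boat, and set it down on the cork pad and let go of it. Then take the boat again across its middle and lay it down, without dropping it, level on the two forked rests of the cradle between the tall end plates. Leave the sash up, and leave the crucible and everything else where it stands.

Things in the scene. Friction and masses are not known exactly. Their poses are not given: they have to be found in the camera images.
- hood: Fixed sample hood, 360 mm wide (y), 225 deep, clear sides and back, roof of open bars at 220 mm. Origin on the bench under the middle of the sash; x points into the hood, away from the robot. Steel floor 6 mm thick, starting at the sash plane. Inside 340 mm wide. Opening 330 mm wide between two guides (16 mm wide, x -11 to 19 mm, 400 mm tall), 186 mm high under a fixed header (x 9 to 23 mm).
- sash (a joint): Lift of the hood's sash in m: 0 shut, 0.20 at its upper stop. It weighs about 0.5 kg and slides straight up. Lifting takes about 7 N at the bottom, less higher up, as a balance weight on an arm at the hood's side leans back and takes over: let go low it sinks shut; somewhere between 0.09 and 0.14 friction begins to hold it, and above 0.14 it always stays.
- sash_knob (a point): Middle of the sash's black knob, a level cylinder 24 mm thick and 50 mm long that sticks out towards the robot on a 14 mm stem; its axis is the hood's x. The point is 47 mm in front of the sash plane, on the hood's middle line, 150 mm above the bench when shut, and rises with the sash. The knob reaches 25 mm either way from the point.
- sash_edge (a point): Middle of the lower edge of the sash, a clear pane 8 mm thick, 326 mm wide and 190 mm tall; 8 mm above the bench when shut, rises with the sash.
- boat: The long boat: plain white ceramic open trough 140 mm long, 42 wide, 36 tall, walls 6 mm, 0.15 to 0.3 kg. Origin: centre of its underside; x along its length, z up; both ends alike. Starts on the hood's floor, left or right of the crucible, lengthwise into the hood (within 0.12 rad of the hood's x), near end 5 to 20 mm behind the sash plane.
- pad: Cork pad 190 x 150 x 6 mm fixed on the bench at one side in front of the hood. Origin: centre of its underside.
- cradle: Fixed aluminium cradle on the bench, at the other side from the pad. Origin: centre of its underside; x along its length. Base 200 x 90 x 8 mm; two end plates 120 mm tall, 80 wide, 8 thick, 180 mm clear between them; two forked rests. The boat lies along x on both rests, either way round.
- cradle_seat (a point): Middle of the cradle at the height of its seats, 32 mm above the bench: the boat's origin comes to lie here. The two forked steel rests are 10 mm thick and stand 52 mm either side of this point along the cradle; their prongs are 50 mm apart, flare a little at the top and reach 55 mm above the bench.
- crucible: plain white round ceramic cup standing in the hood beside the boat, 60 mm across, 55 mm tall. Bystander. Origin: centre of its underside
- brick: black power brick lying on the bench in front of the hood, 110 x 55 x 34 mm. Bystander. Origin: centre of its underside, x along its length
- short_boat: white ceramic trough like the boat but only 80 mm long (42 wide, 36 tall), lying on the bench. Bystander, not the one wanted. Origin: centre of its underside, x along its length
- carton: brown cardboard box 100 x 80 x 60 mm on the bench. Bystander. Origin: centre of its underside
- lens_post: lens 56 mm across on a steel post with black 60 x 60 mm foot, 153 mm tall. Bystander. Origin: centre of its underside
- mirror_post: square 50 mm mirror mount on a steel post with black 60 x 60 mm foot, 150 mm tall. Bystander. Origin: centre of its underside
Not all that is in view belongs to the job. Leave any blue look-alike of the boat alone.

How it is judged:
By the outcome, as a careful person would: the job done as asked, in the order asked, and still so for the second after the job is handed in, with the robot touching nothing.
It also fails if it takes over 67 s, if anything falls off the work surface, if the arm or the gripper's body presses on something with over 40 N, if the wrist force passes 120 N, or if a joint passes its speed limit or range.

## Working session

There is one attempt and no reset: what is moved stays moved. The work goes in short steps, Python scripts to look and compute and a tool call to move; the robot and the scene stay as the last step left them, time stands still between calls to the robot, and variables do not carry over. Pictures are saved under pics/ and viewed, and the job is handed in when it is done.

Besides the shell and the picture viewer there is one more tool, called after ">>>" as name(argument=value, ...) on one line, values as JSON. send_rows: Moves the arm, as the interface text tells. Its arguments: {"type":"object","properties":{"targets":{"type":"array","items":{"type":"array","items":{"type":"number"}}}},"required":["targets"]}

```bash
ls; mkdir -p pics; cat > h.py <<'E'
import numpy as np, cv2
from workcell import ctrl
from scipy.spatial.transform import Rotation as R
def grab(n,f):
    d=ctrl.grab_frame(n); cv2.imwrite('pics/'+f,d['frame'][:,:,::-1]); np.savez('pics/'+f[:-4]+'.npz',**{k:d[k] for k in('frame','K','extrinsics')}); return d
def load(f): return dict(np.load('pics/'+f+'.npz'))
def ray(d,u,v):
    K=np.array(d['K']);E=np.array(d['extrinsics'])
    p=np.linalg.solve(K,[u,v,1.]); c=np.array([p[0],-p[1],-p[2]])
    Rm=E[:3,:3]; o=-Rm.T@E[:3,3]; w=Rm.T@c; return o,w/np.linalg.norm(w)
def onz(d,u,v,z):
    o,w=ray(d,u,v); return o+w*(z-o[2])/w[2]
def proj(d,P):
    E=np.array(d['extrinsics']);c=E[:3,:3]@np.array(P)+E[:3,3]; q=np.array(d['K'])@[c[0],-c[1],-c[2]]; return q[:2]/q[2]
def tri(l):
    A=np.zeros((3,3));b=np.zeros(3)
    for d,u,v in l:
        o,w=ray(d,u,v);M=np.eye(3)-np.outer(w,w);A+=M;b+=M@o
    P=np.linalg.solve(A,b); return P,[np.linalg.norm((np.eye(3)-np.outer(ray(d,u,v)[1],ray(d,u,v)[1]))@(P-ray(d,u,v)[0])) for d,u,v in l]
def st():
    s=ctrl.get_state(); print('t',round(s['time'],2),'p',np.round(s['ee_pos'],4),'q',np.round(s['tool_rot'],4),'j',np.round(s['joint_positions'],3),'F',np.round(s['wrist_force'],1),'g',round(s['finger_gap'],3)); return s
E
python3 - <<'E'
from h import *
np.set_printoptions(suppress=True)
for n in('scene','top','wrist'):
    d=grab(n,n+'0.png'); print(n,ray(d,256,192),d['K'])
st()
E
```

```text
pics
scene (array([1.03228046, 0.29466311, 1.1090161 ]), array([-0.43465772, -0.24791624, -0.86580033])) [[353.16979379   0.         260.90402695]
 [  0.         353.16979379 191.40217649]
 [  0.           0.           1.        ]]
top (array([ 0.23044531, -0.00560936,  1.52865619]), array([ 0.21873307, -0.01123815, -0.97572002])) [[475.66626728   0.         252.95921795]
 [  0.         475.66626728 194.15110554]
 [  0.           0.           1.        ]]
wrist (array([ 0.31906688, -0.45674093,  0.38506987]), array([-0.26851795, -0.12735625, -0.95481857])) [[306.84969453   0.         257.48740829]
 [  0.         306.84969453 186.94042591]
 [  0.           0.           1.        ]]
t 0.15 p [ 0.2455 -0.492   0.2051] q [ 0.3722  0.6016 -0.3718  0.6011] j [-1.175  0.3    1.521 -0.     1.321 -0.067] F [ 0.3  0.2 -0.6] g 1.001
```

View pics/scene0.png

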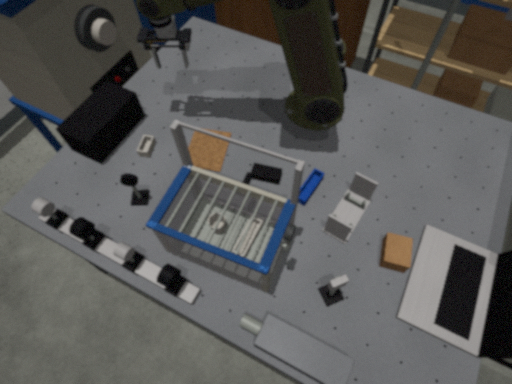

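View pics/top0.png

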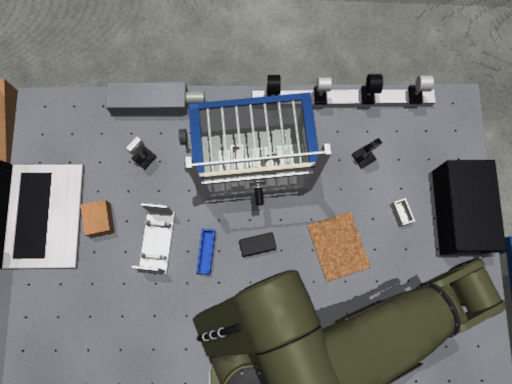

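View pics/wrist0.png

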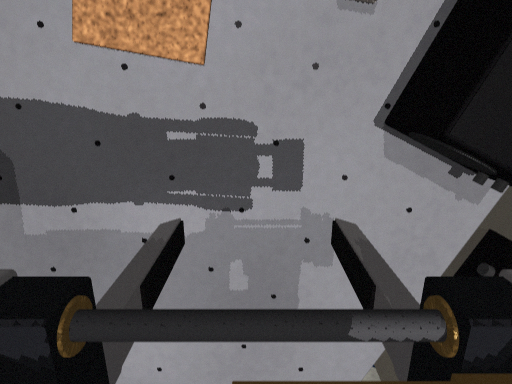

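```bash
python3 - <<'E'
import cv2
a=cv2.imread('pics/top0.png')[80:230,120:345]; cv2.imwrite('pics/topz.png',cv2.resize(a,None,fx=3.5,fy=3.5,interpolation=cv2.INTER_CUBIC))
a=cv2.imread('pics/scene0.png')[110:280,135:385]; cv2.imwrite('pics/scz.png',cv2.resize(a,None,fx=3.2,fy=3.2,interpolation=cv2.INTER_CUBIC))
E
```

```text
(no output)
```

View pics/topz.png

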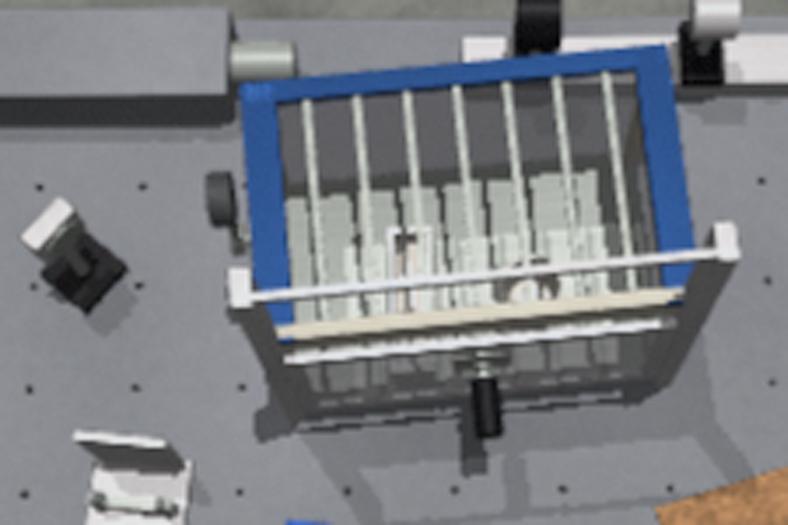

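View pics/scz.png

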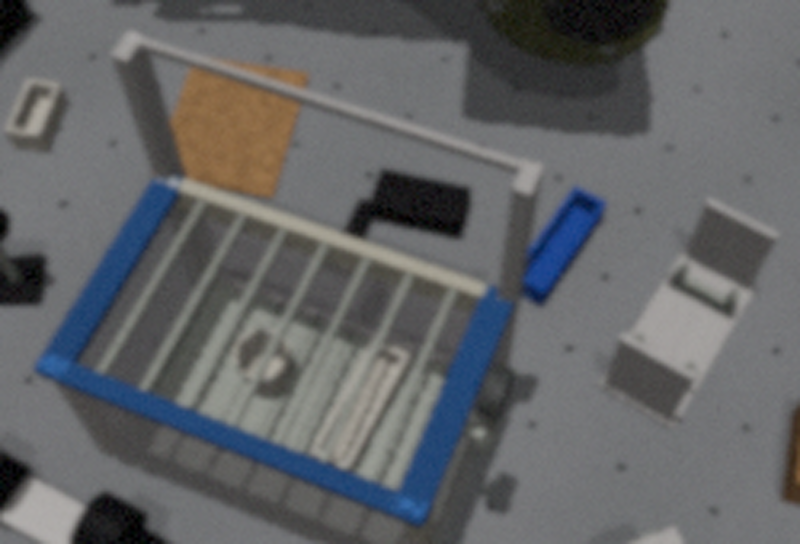

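```bash
python3 - <<'E'
from h import *
np.set_printoptions(suppress=True,precision=4)
T=load('top0');S=load('scene0')
t=lambda u,v:(T,120+u/3.5-.36,80+v/3.5-.36); s=lambda u,v:(S,135+u/3.2-.35,110+v/3.2-.35)
for n,a,b in [('guide top L(+y)',t(240,285),s(530,172)),('guide top R',t(727,240),s(128,45)),
 ('backL',t(243,90),s(420,512)),('backR',t(665,50),s(46,367)),('knob tip',t(490,435),s(352,232)),
 ('boat far end',t(412,235),s(335,460)),('crucible',t(530,290),s(268,368)),
 ('cradle far plate top L',t(75,435),s(612,335)),('cr far R',t(165,445),s(680,375) )]:
    print(n,*tri([a,b]))
# pad corners
hsv=cv2.cvtColor(T['frame'],cv2.COLOR_RGB2HSV)
m=cv2.inRange(hsv,(5,120,60),(25,255,255)); 
for c in cv2.findContours(m,0,2)[0]:
    if cv2.contourArea(c)>300:
        r=cv2.minAreaRect(c); q=cv2.boxPoints(r); print(r); P=np.array([onz(T,*x,.006) for x in q]);print(P,P.mean(0))
E
```

```text
guide top L(+y) [0.5608 0.1489 0.4059] [np.float64(0.0022056900492043556), np.float64(0.0022056900492043643)]
guide top R [ 0.5921 -0.1956  0.4003] [np.float64(0.0016842429432314479), np.float64(0.0016842429432313618)]
backL [0.7818 0.1718 0.2304] [np.float64(0.0005430889263786313), np.float64(0.0005430889263786575)]
backR [ 0.8153 -0.1782  0.2223] [np.float64(0.00473912803999985), np.float64(0.004739128039999939)]
knob tip [ 0.5132 -0.0373  0.1109] [np.float64(0.005235016692504666), np.float64(0.005235016692504732)]
boat far end [0.7178 0.0407 0.0308] [np.float64(0.004248796446007287), np.float64(0.004248796446007432)]
crucible [ 0.6624 -0.0699  0.0329] [np.float64(0.0037423920077786395), np.float64(0.003742392007778698)]
cradle far plate top L [0.5157 0.2789 0.1669] [np.float64(0.0370147205113409), np.float64(0.03701472051134096)]
cr far R [0.505  0.2863 0.08  ] [np.float64(0.031874979163758005), np.float64(0.03187497916375817)]
((338.4499816894531, 245.85000610351562), (58.818355560302734, 45.2205696105957), 71.56504821777344)
[[ 0.4605 -0.1889  0.006 ]
 [ 0.5061 -0.3302  0.006 ]
 [ 0.3256 -0.3795  0.006 ]
 [ 0.2824 -0.2414  0.006 ]] [ 0.3937 -0.285   0.006 ]
```

```bash
python3 - <<'E'
from h import *
np.set_printoptions(suppress=True,precision=3)
s=st();M=R.from_quat(s['tool_rot']).as_matrix();print(M)
W=load('wrist0');o,w=ray(W,256,192);print(M.T@(o-s['ee_pos']),M.T@w)
E=W['extrinsics'];print((M.T@E[:3,:3].T))
# target: tool x = forward yaw psi, pitched 60 from vertical; camera up
psi=.093
for el in (30,40,90):
  e=np.radians(el); x=np.array([np.cos(e)*np.cos(psi),np.cos(e)*np.sin(psi),-np.sin(e)])
  up=np.array([np.sin(e)*np.cos(psi),np.sin(e)*np.sin(psi),np.cos(e)])
  co=M.T@(o-s['ee_pos']); sy=np.sign(co[1]); y=sy*up; z=np.cross(x,y)
  N=np.stack([x,y,z],1); print(el,N, 'rel rotvec deg',np.degrees(R.from_matrix(N@M.T).as_rotvec()),R.from_matrix(N).as_quat())
E
```

```text
t 0.15 p [ 0.245 -0.492  0.205] q [ 0.372  0.602 -0.372  0.601] j [-1.175  0.3    1.521 -0.     1.321 -0.067] F [ 0.3  0.2 -0.6] g 1.001
[[-0.     0.895  0.446]
 [ 0.001  0.446 -0.895]
 [-1.     0.    -0.001]]
[-0.18   0.082  0.001] [ 0.955 -0.297 -0.005]
[[ 0.     0.281 -0.96 ]
 [ 0.     0.96   0.281]
 [ 1.    -0.     0.   ]]
30 [[ 0.862  0.498  0.093]
 [ 0.08   0.046 -0.996]
 [-0.5    0.866 -0.   ]] rel rotvec deg [ 16.505 -58.014 -19.231] [ 0.674  0.215 -0.151  0.691]
40 [[ 0.763  0.64   0.093]
 [ 0.071  0.06  -0.996]
 [-0.643  0.766  0.   ]] rel rotvec deg [ 13.748 -48.354 -19.839] [ 0.653  0.272 -0.211  0.675]
90 [[ 0.     0.996  0.093]
 [ 0.     0.093 -0.996]
 [-1.     0.     0.   ]] rel rotvec deg [ -0.046  -0.012 -21.187] [ 0.476  0.523 -0.476  0.523]
```

>>> send_rows(targets=[[1.65, -5.8, -1.92, 0.0175, 0.034, 0.006, 1], [1.65, -5.8, -1.92, 0.0175, 0.034, 0.006, 1], [1.65, -5.8, -1.92, 0.0175, 0.034, 0.006, 1], [1.65, -5.8, -1.92, 0.0175, 0.034, 0.006, 1], [1.65, -5.8, -1.92, 0.0175, 0.034, 0.006, 1], [1.65, -5.8, -1.92, 0.0175, 0.034, 0.006, 1], [1.65, -5.8, -1.92, 0.0175, 0.034, 0.006, 1], [1.65, -5.8, -1.92, 0.0175, 0.034, 0.006, 1], [1.65, -5.8, -1.92, 0.0175, 0.034, 0.006, 1], [1.65, -5.8, -1.92, 0.0175, 0.034, 0.006, 1]])

```text
time: 0.98
ee_pos: [0.4238, -0.1439, 0.266]
tool_rot: [0.685, 0.195, -0.143, 0.687]
wrist_force: [2.2, -0.0, 0.7]
finger_gap: 0.997
```

>>> send_rows(targets=[[0, 0, 0, 0.004, 0.035, -0.019, 0.6], [0, 0, 0, 0.004, 0.035, -0.019, 0.6], [0, 0, 0, 0.004, 0.035, -0.019, 0.6], [0, 0, 0, 0, 0, 0, 0.6], [0, 0, 0, 0, 0, 0, 0.6]])

```text
time: 1.4
ee_pos: [0.4342, -0.0375, 0.2126]
tool_rot: [0.686, 0.195, -0.138, 0.687]
wrist_force: [1.4, 0.3, 1.1]
finger_gap: 0.682
```

```bash
cat >> h.py <<'E'
def rel(el,psi,p=None):
    "rotvec deg to tool elevation el deg below horizontal, yaw psi; camera up"
    s=ctrl.get_state();M=R.from_quat(s['tool_rot']).as_matrix();e=np.radians(el)
    x=np.array([np.cos(e)*np.cos(psi),np.cos(e)*np.sin(psi),-np.sin(e)]);y=np.array([np.sin(e)*np.cos(psi),np.sin(e)*np.sin(psi),np.cos(e)])
    N=np.stack([x,y,np.cross(x,y)],1); v=np.degrees(R.from_matrix(N@M.T).as_rotvec())
    print('rotvec',np.round(v,2),np.linalg.norm(v))
    if p is not None: g=np.array(p)+.019*x; print('tcp tgt',np.round(g,4),'shift',np.round(g-s['ee_pos'],4))
E
python3 - <<'E'
from h import *
st(); grab('wrist','w1.png'); rel(30,.093,[.5212,-.0288,.150])
E
```

```text
t 1.4 p [ 0.4342 -0.0375  0.2126] q [ 0.6865  0.1946 -0.1385  0.6868] j [-0.473 -0.363  2.519  1.645  0.493 -0.343] F [1.4 0.3 1.1] g 0.682
rotvec [-1.28  2.68  1.02] 3.1384708187646404
tcp tgt [ 0.5376 -0.0273  0.1405] shift [ 0.1034  0.0111 -0.0721]
```

View pics/w1.png

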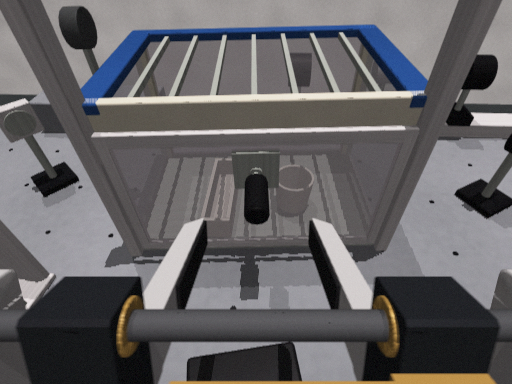

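```bash
python3 - <<'E'
from h import *
W=load('w1');T=load('top0')
O=np.array([.573,-.024]);c,s=np.cos(.093),np.sin(.093)
H=lambda x,y,z:np.array([O[0]+c*x-s*y,O[1]+s*x+c*y,z])
for n,p in dict(knobtip=H(-.072,0,.15),knobback=H(-.022,0,.15),floorL=H(0,.17,.006),floorR=H(0,-.17,.006),sashTopL=H(0,.163,.198),sashTopR=H(0,-.163,.198),backL=H(.225,.18,.22),gL=H(.004,.173,.4)).items(): print(n,np.round(p,3),proj(W,p).round(1),'top zoom',((proj(T,p)-[119.64,79.64])*3.5).round(0))
a=cv2.imread('pics/w1.png')[90:260,80:430];cv2.imwrite('pics/w1z.png',cv2.resize(a,None,fx=2.2,fy=2.2,interpolation=cv2.INTER_CUBIC))
E
```

```text
knobtip [ 0.501 -0.031  0.15 ] [255.6 216.7] top zoom [489. 437.]
knobback [ 0.551 -0.026  0.15 ] [255.1 180.8] top zoom [482. 380.]
floorL [0.557 0.145 0.006] [138.8 247.5] top zoom [297. 410.]
floorR [ 0.589 -0.193  0.006] [376.1 241.8] top zoom [658. 374.]
sashTopL [0.558 0.138 0.198] [ 91.  134.6] top zoom [283. 361.]
sashTopR [ 0.588 -0.186  0.198] [416.6 126.6] top zoom [676. 321.]
backL [0.78  0.176 0.22 ] [131.   36.6] top zoom [239.  97.]
gL [0.561 0.149 0.4  ] [ -66.3 -174. ] top zoom [239. 288.]
```

View pics/w1z.png

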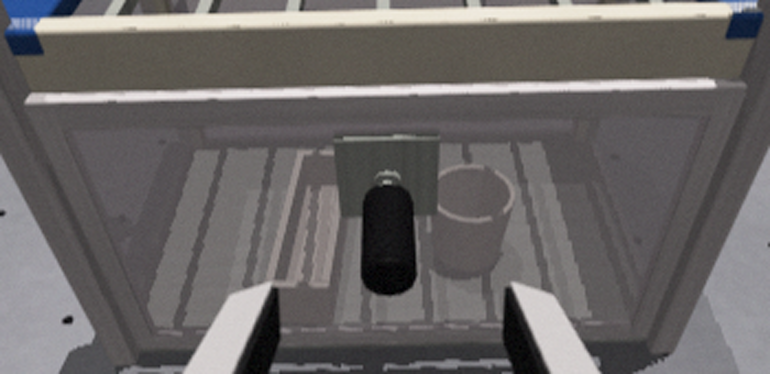

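>>> send_rows(targets=[[-0.3, 0.67, 0.25, 0.026, 0.003, -0.018, 0.6], [-0.3, 0.67, 0.25, 0.026, 0.003, -0.018, 0.6], [-0.3, 0.67, 0.25, 0.026, 0.003, -0.018, 0.6], [-0.3, 0.67, 0.25, 0.025, 0.002, -0.016, 0.6], [0, 0, 0, 0, 0, 0, 0.6]])

```text
time: 1.87
ee_pos: [0.5395, -0.0375, 0.1483]
tool_rot: [0.674, 0.205, -0.152, 0.693]
wrist_force: [-0.2, -0.1, -0.9]
finger_gap: 0.599
```

```bash
python3 - <<'E'
from h import *
st(); grab('wrist','w2.png'); rel(30,.093,[.5212,-.0288,.150])
E
```

```text
t 1.87 p [ 0.5395 -0.0375  0.1483] q [ 0.6739  0.2049 -0.1517  0.6934] j [-0.299  0.098  2.321  2.302  0.443 -0.981] F [-0.2 -0.1 -0.9] g 0.599
rotvec [0.35 0.84 0.76] 1.1839699762601545
tcp tgt [ 0.5376 -0.0273  0.1405] shift [-0.0006  0.0102 -0.0089]
```

View pics/w2.png

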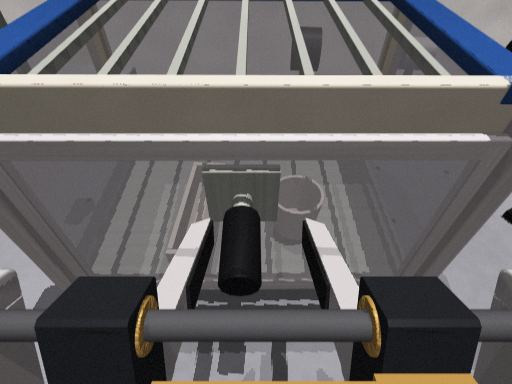

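>>> send_rows(targets=[[0.35, 0.8, 0.7, 0, 0.009, -0.008, 0.6], [0, 0, 0, 0, 0.0, 0, 0], [0, 0, 0, 0, 0, 0, 0], [0, 0, 0, 0, 0, 0, 0], [0, 0, 0, 0, 0, 0, 0]])

```text
time: 2.33
ee_pos: [0.5369, -0.0323, 0.1443]
tool_rot: [0.675, 0.211, -0.151, 0.691]
wrist_force: [5.9, 34.1, -6.4]
finger_gap: 0.351
```

```bash
python3 - <<'E'
from h import *
st(); grab('wrist','w3.png'); rel(30,.093,[.5212,-.0288,.150])
E
```

```text
t 2.33 p [ 0.5369 -0.0323  0.1443] q [ 0.6749  0.2106 -0.1512  0.6909] j [-0.292  0.101  2.326  2.298  0.444 -0.973] F [ 5.9 34.1 -6.4] g 0.351
rotvec [-0.02  0.4   0.07] 0.4076991361425752
tcp tgt [ 0.5376 -0.0273  0.1405] shift [ 0.0007  0.0032 -0.0039]
```

View pics/w3.png

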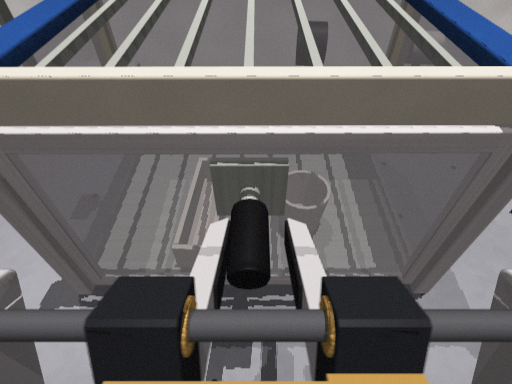

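>>> send_rows(targets=[[0, 0, 0, 0, 0.004, 0, 0.34], [0, 0, 0, 0, 0.002, -0.002, 0], [0, 0, 0, 0, 0, 0, 0], [0, 0, 0, 0, 0, 0, 0]])

```text
time: 2.72
ee_pos: [0.537, -0.0274, 0.1453]
tool_rot: [0.675, 0.208, -0.151, 0.692]
wrist_force: [7.9, 21.2, -6.7]
finger_gap: 0.248
```

>>> send_rows(targets=[[0, 0, 0, 0, 0.002, 0.005, 0], [0, 0, 0, 0, 0.001, 0.008, 0], [0, 0, 0, 0, 0, 0.012, 0], [0, 0, 0, 0, 0, 0.016, 0], [0, 0, 0, 0, 0, 0.016, 0]])

```text
time: 3.13
ee_pos: [0.5369, -0.0274, 0.2023]
tool_rot: [0.675, 0.207, -0.154, 0.691]
wrist_force: [15.8, 8.0, -7.9]
finger_gap: 0.248
```

```bash
python3 - <<'E'
from h import *
st(); rel(30,.093,[.5212,-.0288,.150])
E
```

```text
t 3.13 p [ 0.5369 -0.0274  0.2023] q [ 0.675   0.2065 -0.1542  0.6913] j [-0.268 -0.054  2.292  1.954  0.322 -0.58 ] F [15.8  8.  -7.9] g 0.248
rotvec [0.16 0.43 0.89] 1.002660900570594
tcp tgt [ 0.5376 -0.0273  0.1405] shift [ 0.0007  0.0001 -0.0618]
```

>>> send_rows(targets=[[0.1, 0.2, 0.4, 0.001, 0.0, 0.015, 0], [0.1, 0.2, 0.4, 0, 0, 0.015, 0], [0, 0, 0, 0, 0, 0.015, 0], [0, 0, 0, 0, 0, 0.015, 0]])

```text
time: 3.47
ee_pos: [0.5367, -0.0272, 0.265]
tool_rot: [0.674, 0.214, -0.152, 0.69]
wrist_force: [23.7, 8.3, -6.6]
finger_gap: 0.251
```

```bash
python3 - <<'E'
from h import *
st(); rel(30,.093,[.5212,-.0288,.150])
E
```

```text
t 3.47 p [ 0.5367 -0.0272  0.265 ] q [ 0.674   0.2142 -0.152   0.6905] j [-0.278 -0.18   2.218  1.31   0.33   0.084] F [23.7  8.3 -6.6] g 0.251
rotvec [-0.01 -0.05  0.11] 0.11890230732741294
tcp tgt [ 0.5376 -0.0273  0.1405] shift [ 0.0009 -0.     -0.1245]
```

>>> send_rows(targets=[[0, 0, 0, 0.002, 0.0, 0.015, 0], [0, 0, 0, 0.001, 0, 0.015, 0], [0, 0, 0, 0, 0, 0.015, 0], [0, 0, 0, 0, 0, 0.014, 0], [0, 0, 0, 0, 0, 0.007, 0], [0, 0, 0, 0, 0, 0, 0]])

```text
time: 3.97
ee_pos: [0.5372, -0.0271, 0.3357]
tool_rot: [0.674, 0.214, -0.152, 0.69]
wrist_force: [7.4, 0.4, -1.9]
finger_gap: 0.246
```

```bash
python3 - <<'E'
from h import *
st(); grab('wrist','w4.png'); rel(30,.093,[.5212,-.0288,.150])
E
```

```text
t 3.97 p [ 0.5372 -0.0271  0.3357] q [ 0.6741  0.2136 -0.1524  0.6905] j [-0.276 -0.275  2.115  0.858  0.422  0.569] F [ 7.4  0.4 -1.9] g 0.246
rotvec [-0.01 -0.02  0.21] 0.21195433978543443
tcp tgt [ 0.5376 -0.0273  0.1405] shift [ 4.000e-04 -1.000e-04 -1.949e-01]
```

View pics/w4.png

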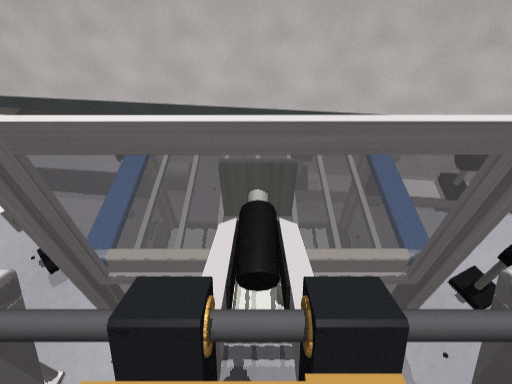

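>>> send_rows(targets=[[0, 0, 0, 0, 0, 0, 0.5], [0, 0, 0, 0, 0, 0, 0.5], [0, 0, 0, 0, 0, 0, 0.5], [0, 0, 0, -0.02, -0.002, 0.012, 0.5], [0, 0, 0, -0.03, -0.003, 0.017, 0.5], [0, 0, 0, -0.03, -0.003, 0.0, 0.5], [0, 0, 0, 0, 0, -0.03, 0.5], [0, 0, 0, 0, 0, -0.04, 0.5]])

```text
time: 4.68
ee_pos: [0.454, -0.0358, 0.2993]
tool_rot: [0.673, 0.21, -0.15, 0.693]
wrist_force: [0.6, 0.1, -0.4]
finger_gap: 0.499
```

```bash
python3 - <<'E'
from h import *
st(); grab('wrist','w5.png');grab('top','t5.png'); rel(30,.093)
E
```

```text
t 4.68 p [ 0.454  -0.0358  0.2993] q [ 0.6729  0.2095 -0.1501  0.6934] j [-0.412 -0.476  2.333  1.017  0.509  0.348] F [ 0.6  0.1 -0.4] g 0.499
rotvec [ 0.06 -0.17  0.12] 0.21576901531445397
```

View pics/w5.png

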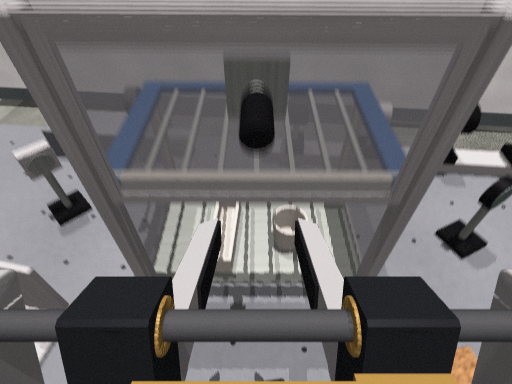

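View pics/t5.png

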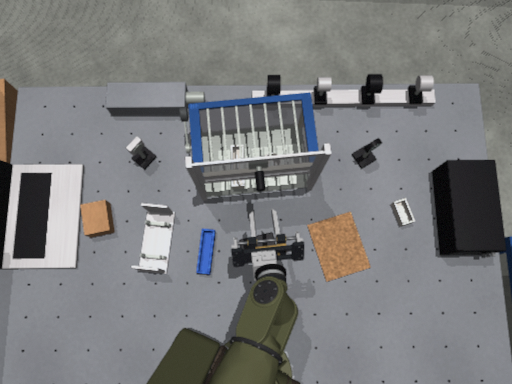

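>>> send_rows(targets=[[0, 0, 0, 0.004, 0.014, -0.03, 0.6], [0, 0, 0, 0.004, 0.014, -0.03, 0.6], [0, 0, 0, 0.004, 0.014, -0.03, 0.6], [0, 0, 0, 0.004, 0.014, -0.03, 0.6], [0, 0, 0, 0, 0, 0, 0.6]])

```text
time: 5.2
ee_pos: [0.4698, 0.0075, 0.2181]
tool_rot: [0.678, 0.213, -0.142, 0.689]
wrist_force: [0.6, -0.4, 0.2]
finger_gap: 0.602
```

```bash
python3 - <<'E'
from h import *
st(); grab('wrist','w6.png'); rel(30,.093)
E
```

```text
t 5.2 p [0.4698 0.0075 0.2181] q [ 0.6781  0.2132 -0.1415  0.689 ] j [-0.233 -0.288  2.435  1.715  0.299 -0.309] F [ 0.6 -0.4  0.2] g 0.602
rotvec [-0.66  0.87 -0.54] 1.2223426307363474
```

View pics/w6.png

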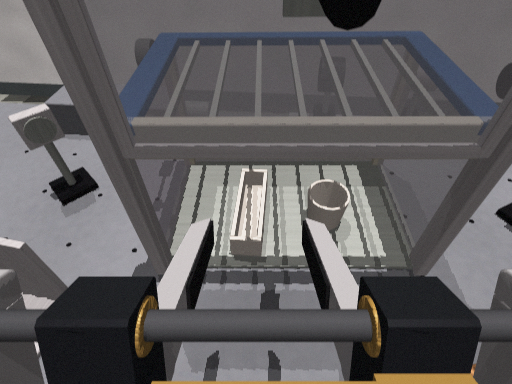

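>>> send_rows(targets=[[0, 0, 0, 0, 0.01, -0.02, 0.6], [0, 0, 0, 0, 0.01, -0.025, 0.6], [0, 0, 0, 0, 0.01, -0.025, 0.6], [0, 0, 0, 0, 0, -0.02, 0.6], [0, 0, 0, 0, 0, 0, 0.6]])

```text
time: 5.67
ee_pos: [0.4758, 0.029, 0.1667]
tool_rot: [0.681, 0.213, -0.129, 0.688]
wrist_force: [0.3, -0.4, 0.1]
finger_gap: 0.605
```

```bash
python3 - <<'E'
from h import *
st(); grab('wrist','w7.png'); rel(30,.093)
a=cv2.imread('pics/w7.png')[130:290,170:390];cv2.imwrite('pics/w7z.png',cv2.resize(a,None,fx=3.5,fy=3.5,interpolation=cv2.INTER_CUBIC))
a=cv2.imread('pics/w6.png')[130:290,170:390];cv2.imwrite('pics/w6z.png',cv2.resize(a,None,fx=3.5,fy=3.5,interpolation=cv2.INTER_CUBIC))
E
```

```text
t 5.67 p [0.4758 0.029  0.1667] q [ 0.6814  0.2131 -0.1286  0.6883] j [-0.161 -0.11   2.481  2.409  0.387 -0.993] F [ 0.3 -0.4  0.1] g 0.605
rotvec [-1.39  1.97 -1.45] 2.8161323904482116
```

View pics/w7z.png

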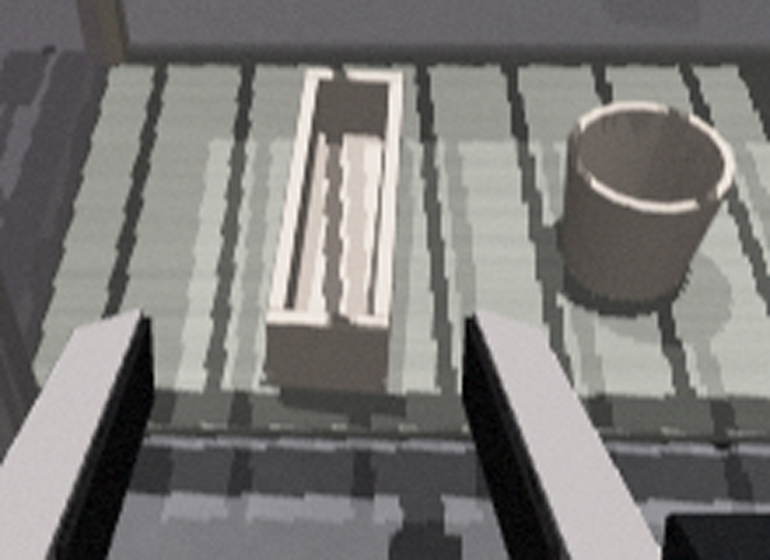

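View pics/w6z.png

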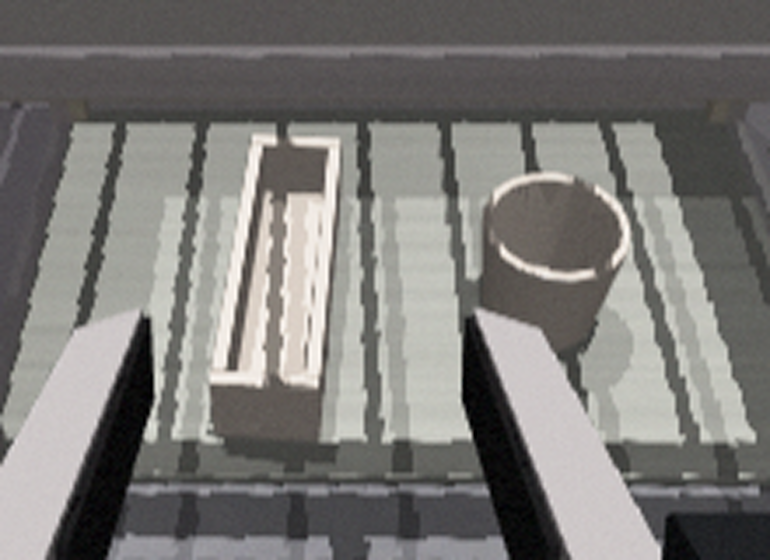

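```bash
python3 - <<'E'
from h import *
np.set_printoptions(suppress=True,precision=4)
A=load('w7');B=load('w6')
z=lambda d,u,v:(d,170+u/3.5-.36,130+v/3.5-.36)
P={}
for n,a,b in [('NL',(268,320),(211,381)),('NR',(390,322),(322,384)),('FL',(306,72),(253,137)),('FR',(403,75),(341,140)),('nlb',(268,383),(213,432))]:
    p,r=tri([z(A,*a),z(B,*b)]);print(n,p,np.round(r[0],4),'onz.042',onz(*z(A,*a),.042),onz(*z(B,*b),.042))
    P[n]=(onz(*z(A,*a),.042)+onz(*z(B,*b),.042))/2
c=sum(P[k] for k in('NL','NR','FL','FR'))/4;ax=(P['FL']+P['FR']-P['NL']-P['NR'])/2
print('c',c,'len',np.linalg.norm(ax),'yaw',np.arctan2(ax[1],ax[0]),'wid',np.linalg.norm(P['NL']-P['NR']),np.linalg.norm(P['FL']-P['FR']))
yaw=np.arctan2(ax[1],ax[0])
O=np.array([.573,-.024]);C,s=np.cos(.093),np.sin(.093)
d=c[:2]-O;print('local c',C*d[0]+s*d[1],-s*d[0]+C*d[1])
E
```

```text
NL [0.5819 0.0559 0.0458] 0.0001 onz.042 [0.5851 0.0566 0.042 ] [0.5845 0.0564 0.042 ]
NR [0.5842 0.0149 0.0467] 0.0007 onz.042 [0.5884 0.0156 0.042 ] [0.5871 0.0146 0.042 ]
FL [0.7232 0.06   0.0411] 0.0003 onz.042 [0.7222 0.0601 0.042 ] [0.7221 0.0595 0.042 ]
FR [0.7233 0.0185 0.0424] 0.0001 onz.042 [0.724  0.0186 0.042 ] [0.7237 0.0184 0.042 ]
nlb [0.5831 0.0579 0.0089] 0.0 onz.042 [0.5593 0.0529 0.042 ] [0.5625 0.052  0.042 ]
c [0.6546 0.0375 0.042 ] len 0.13678032428133444 yaw 0.02462382053085173 wid 0.04154904893273422 0.04131467803012446
local c 0.08697841911921382 0.05364466696191668
```

```bash
python3 - <<'E'
from h import *
rel(30,.025,[.630,.0367,.028])
E
```

```text
rotvec [-1.33  2.02 -5.35] 5.866025144903562
tcp tgt [0.6464 0.0371 0.0185] shift [ 0.17    0.008  -0.1498]
```

>>> send_rows(targets=[[-0.45, 0.7, -1.8, 0.008, 0.004, -0.012, 0.8], [-0.45, 0.7, -1.8, 0.012, 0.004, -0.018, 0.8], [-0.45, 0.7, -1.8, 0.015, 0, -0.02, 0.8], [0, 0, 0, 0.015, 0, -0.015, 0.8], [0, 0, 0, 0.015, 0, -0.015, 0.8]])

```text
time: 6.13
ee_pos: [0.5469, 0.0396, 0.1091]
tool_rot: [0.688, 0.189, -0.155, 0.683]
wrist_force: [0.7, 0.2, 1.0]
finger_gap: 0.798
```

```bash
python3 - <<'E'
from h import *
st(); rel(30,.025,[.630,.0367,.028]); grab('wrist','w8.png')
E
```

```text
t 6.13 p [0.5469 0.0396 0.1091] q [ 0.6881  0.1893 -0.155   0.6831] j [-0.033  0.232  2.332  2.98   0.505 -1.45 ] F [0.7 0.2 1. ] g 0.798
rotvec [-1.14  1.79 -1.15] 2.414980797349608
tcp tgt [0.6464 0.0371 0.0185] shift [ 0.0995 -0.0024 -0.0906]
```

View pics/w8.png

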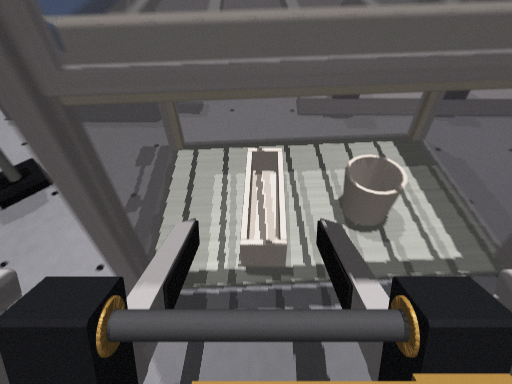

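>>> send_rows(targets=[[-0.4, 0.6, -0.4, 0.016, 0, -0.017, 0.8], [-0.4, 0.6, -0.4, 0.016, 0, -0.017, 0.8], [-0.3, 0.6, -0.4, 0.016, -0.001, -0.017, 0.8], [0, 0, 0, 0.016, 0, -0.015, 0.8], [0, 0, 0, 0, 0, 0, 0.8]])

```text
time: 6.6
ee_pos: [0.6237, 0.044, 0.0524]
tool_rot: [0.69, 0.192, -0.16, 0.679]
wrist_force: [-1.0, 0.7, -0.5]
finger_gap: 0.8
```

```bash
python3 - <<'E'
from h import *
st(); rel(30,.025,[.630,.0367,.028]); grab('wrist','w9.png')
E
```

```text
t 6.6 p [0.6237 0.044  0.0524] q [ 0.6901  0.1924 -0.1602  0.679 ] j [-0.014  0.5    2.131  3.027  0.559 -1.477] F [-1.   0.7 -0.5] g 0.8
rotvec [-1.55  1.1  -0.86] 2.0889714198359015
tcp tgt [0.6464 0.0371 0.0185] shift [ 0.0228 -0.0069 -0.0339]
```

View pics/w9.png

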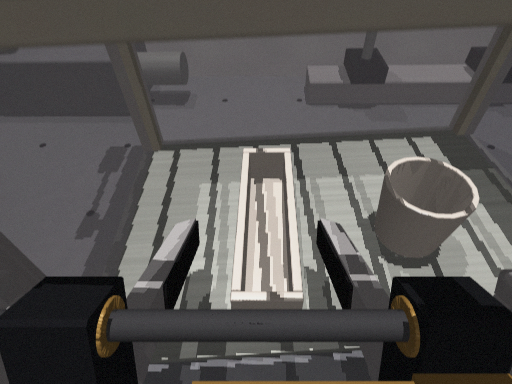

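>>> send_rows(targets=[[-0.7, 0.5, -0.4, 0.008, -0.002, -0.012, 0.8], [-0.6, 0.5, -0.4, 0.008, -0.002, -0.011, 0.8], [-0.3, 0.2, -0.1, 0.006, -0.003, -0.01, 0.8], [0, 0, 0, 0, 0, 0, 0.8]])

```text
time: 6.98
ee_pos: [0.6476, 0.0391, 0.0308]
tool_rot: [0.685, 0.191, -0.167, 0.683]
wrist_force: [-0.4, 0.6, -0.7]
finger_gap: 0.806
```

```bash
python3 - <<'E'
from h import *
st(); rel(30,.025,[.630,.0367,.028]); grab('wrist','w10.png')
E
```

```text
t 6.98 p [0.6476 0.0391 0.0308] q [ 0.6846  0.1909 -0.1674  0.6832] j [-0.015  0.581  2.061  3.055  0.56  -1.512] F [-0.4  0.6 -0.7] g 0.806
rotvec [-0.61  0.64 -0.37] 0.9547749578151778
tcp tgt [0.6464 0.0371 0.0185] shift [-0.0012 -0.002  -0.0123]
```

View pics/w10.png

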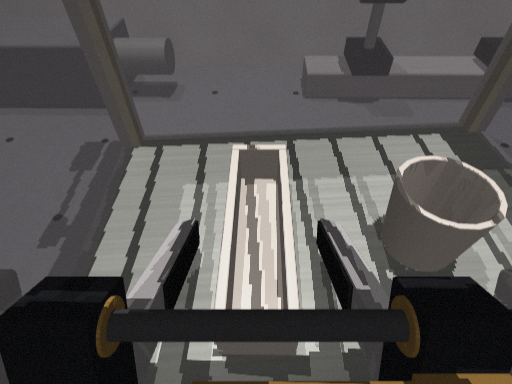

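>>> send_rows(targets=[[-0.4, 0.4, -0.2, 0, -0.001, -0.007, 0.8], [-0.2, 0.2, -0.2, 0, -0.001, -0.006, 0.8], [0, 0, 0, 0, 0, -0.001, 0.5], [0, 0, 0, 0, 0, 0, 0.2], [0, 0, 0, 0, 0, 0, 0.2], [0, 0, 0, 0, 0, 0, 0.2], [0, 0, 0, 0, 0, 0, 0.2]])

```text
time: 7.62
ee_pos: [0.647, 0.0382, 0.0224]
tool_rot: [0.682, 0.19, -0.171, 0.685]
wrist_force: [0.5, -0.6, -1.3]
finger_gap: 0.483
```

```bash
python3 - <<'E'
from h import *
st(); rel(30,.025,[.630,.0367,.028]); grab('wrist','w11.png')
E
```

```text
t 7.62 p [0.647  0.0382 0.0224] q [ 0.6824  0.1902 -0.1713  0.6847] j [-0.013  0.6    2.058  3.075  0.571 -1.531] F [ 0.5 -0.6 -1.3] g 0.483
rotvec [-0.22  0.37 -0.1 ] 0.4460469513317647
tcp tgt [0.6464 0.0371 0.0185] shift [-0.0006 -0.0011 -0.0039]
```

View pics/w11.png

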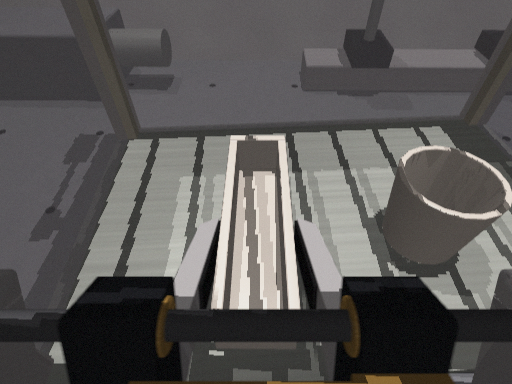

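>>> send_rows(targets=[[0, 0, 0, 0, 0, -0.002, 0], [0, 0, 0, 0, 0, 0, 0], [0, 0, 0, 0, 0, 0, 0]])

```text
time: 7.92
ee_pos: [0.6473, 0.0383, 0.0223]
tool_rot: [0.683, 0.189, -0.17, 0.685]
wrist_force: [-0.2, -0.2, -2.1]
finger_gap: 0.445
```

>>> send_rows(targets=[[0, 0, 0, 0, 0, 0.004, 0], [0, 0, 0, 0, 0, 0.006, 0], [0, 0, 0, -0.004, 0, 0.004, 0], [0, 0, 0, -0.012, 0, 0.002, 0], [0, 0, 0, -0.015, 0, 0.002, 0]])

```text
time: 8.33
ee_pos: [0.6158, 0.0382, 0.0409]
tool_rot: [0.683, 0.19, -0.171, 0.685]
wrist_force: [-0.0, -0.4, -3.1]
finger_gap: 0.444
```

```bash
python3 - <<'E'
from h import *
st(); rel(30,.025,[.630,.0367,.028]); grab('wrist','w12.png')
E
```

```text
t 8.33 p [0.6158 0.0382 0.0409] q [ 0.6826  0.1897 -0.1706  0.6848] j [-0.014  0.516  2.145  3.073  0.576 -1.53 ] F [-0.  -0.4 -3.1] g 0.444
rotvec [-0.23  0.47 -0.11] 0.5386663552696653
tcp tgt [0.6464 0.0371 0.0185] shift [ 0.0307 -0.0011 -0.0224]
```

View pics/w12.png

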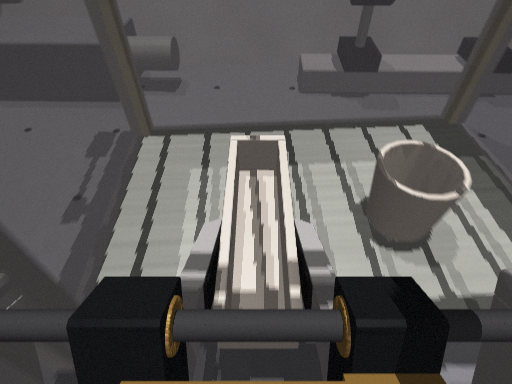

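>>> send_rows(targets=[[0, 0, 0, -0.02, 0, 0.008, 0], [0, 0, 0, -0.022, 0, 0.01, 0], [0, 0, 0, -0.022, 0, 0.01, 0], [0, 0, 0, -0.022, 0, 0.01, 0], [0, 0, 0, -0.022, 0, 0.01, 0], [0, 0, 0, -0.018, 0, 0.01, 0]])

```text
time: 8.88
ee_pos: [0.4819, 0.0383, 0.0994]
tool_rot: [0.682, 0.191, -0.172, 0.684]
wrist_force: [-0.3, 0.1, -2.7]
finger_gap: 0.448
```

```bash
python3 - <<'E'
from h import *
st(); rel(30,.025); grab('wrist','w13.png');grab('scene','s13.png')
E
```

```text
t 8.88 p [0.4819 0.0383 0.0994] q [ 0.6822  0.1913 -0.1723  0.6844] j [-0.021  0.135  2.481  3.055  0.526 -1.516] F [-0.3  0.1 -2.7] g 0.448
rotvec [-0.23  0.2  -0.11] 0.321448300459611
```

View pics/w13.png

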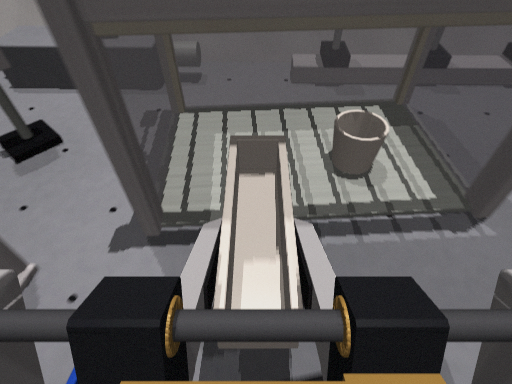

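View pics/s13.png

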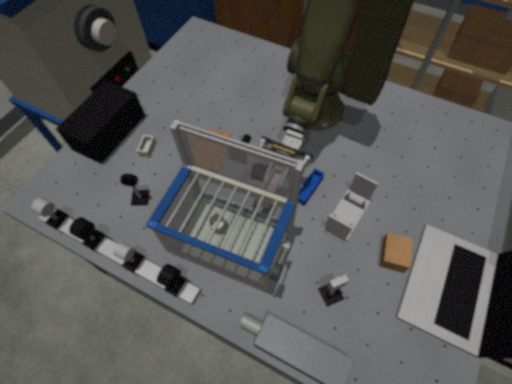

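>>> send_rows(targets=[[0, 0, -1.5, -0.001, -0.02, 0.002, 0], [0, 0, -1.5, -0.002, -0.03, 0.002, 0], [0, 0, -1.5, -0.003, -0.03, 0, 0], [0, 0, -1.5, -0.006, -0.03, 0, 0], [0, 0, -1.5, -0.007, -0.03, 0, 0], [0, 0, -1.5, -0.008, -0.028, 0, 0], [0, 0, -1.5, -0.009, -0.027, 0, 0], [0, 0, -1.5, -0.009, -0.025, 0, 0]])

```text
time: 9.65
ee_pos: [0.4384, -0.1885, 0.1079]
tool_rot: [0.698, 0.117, -0.24, 0.665]
wrist_force: [1.3, 1.4, -2.7]
finger_gap: 0.445
```

```bash
python3 - <<'E'
from h import *
st(); rel(30,-.2,[.3695,-.280,.032]); grab('wrist','w14.png')
E
```

```text
t 9.65 p [ 0.4384 -0.1885  0.1079] q [ 0.6979  0.1166 -0.2401  0.6646] j [-0.762  0.117  2.47   2.218  0.643 -1.066] F [ 1.3  1.4 -2.7] g 0.445
rotvec [ 0.05  0.66 -1.07] 1.258441965625433
tcp tgt [ 0.3856 -0.2833  0.0225] shift [-0.0528 -0.0947 -0.0854]
```

View pics/w14.png

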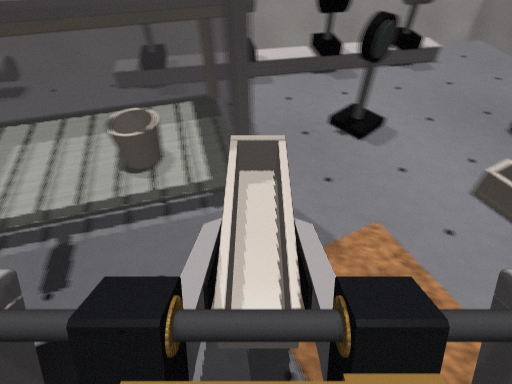

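>>> send_rows(targets=[[0, 0.1, -0.2, -0.009, -0.02, -0.006, 0], [0, 0.1, -0.2, -0.011, -0.02, -0.01, 0], [0, 0.1, -0.2, -0.011, -0.02, -0.01, 0], [0, 0.1, -0.2, -0.011, -0.019, -0.01, 0], [0, 0.1, -0.2, -0.009, -0.015, -0.008, 0], [0, 0, 0, 0, 0, 0, 0]])

```text
time: 10.2
ee_pos: [0.3857, -0.2953, 0.0639]
tool_rot: [0.697, 0.109, -0.25, 0.663]
wrist_force: [0.2, -0.8, -3.4]
finger_gap: 0.443
```

```bash
python3 - <<'E'
from h import *
st(); rel(30,-.2,[.3695,-.280,.032]); grab('wrist','w15.png')
E
```

```text
t 10.2 p [ 0.3857 -0.2953  0.0639] q [ 0.6969  0.1089 -0.2498  0.6634] j [-1.135  0.338  2.376  1.942  0.843 -1.116] F [ 0.2 -0.8 -3.4] g 0.443
rotvec [0.38 0.42 0.29] 0.6329184668338117
tcp tgt [ 0.3856 -0.2833  0.0225] shift [-0.0001  0.012  -0.0414]
```

View pics/w15.png

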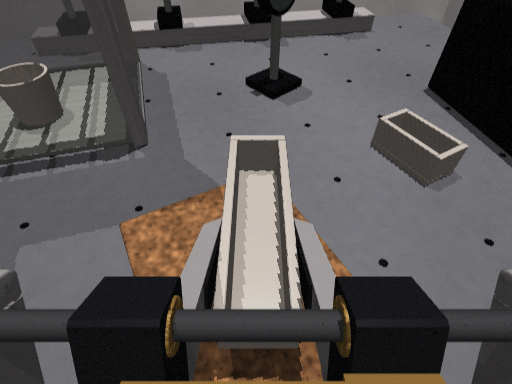

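```bash
python3 - <<'E'
from h import *
W=load('w15'); print(onz(W,122,225,.006),proj(W,[.4605,-.1889,.006]),proj(W,[.5061,-.3302,.006]))
E
```

```text
[ 0.458309   -0.18961718  0.006     ] [121.39831632 223.18872979] [265.08380607 167.97295854]
```

>>> send_rows(targets=[[0.2, 0.2, 0.1, 0, 0.006, -0.014, 0], [0.2, 0.2, 0.1, 0, 0.005, -0.012, 0], [0, 0, 0, 0, 0.001, -0.006, 0], [0, 0, 0, 0, 0, -0.004, 0], [0, 0, 0, 0, 0, 0, 0]])

```text
time: 10.67
ee_pos: [0.3882, -0.2822, 0.0281]
tool_rot: [0.697, 0.113, -0.25, 0.662]
wrist_force: [0.3, -0.4, -3.0]
finger_gap: 0.443
```

>>> send_rows(targets=[[0, 0, 0, 0, 0, -0.003, 0], [0, 0, 0, 0, 0, -0.003, 0], [0, 0, 0, 0, 0, -0.001, 0]])

```text
time: 10.92
ee_pos: [0.3894, -0.2823, 0.0223]
tool_rot: [0.697, 0.113, -0.249, 0.663]
wrist_force: [-6.9, 1.1, 8.1]
finger_gap: 0.445
```

>>> send_rows(targets=[[0, 0, 0, 0, 0, 0.0, 0.5], [0, 0, 0, 0, 0, 0.0, 0.8], [0, 0, 0, 0, 0, 0, 0.8], [0, 0, 0, 0, 0, 0, 0.8], [0, 0, 0, 0, 0, 0.015, 0.8], [0, 0, 0, 0, 0, 0.03, 0.8], [0, 0, 0, 0, 0, 0.04, 0.8], [0, 0, 0, 0, 0, 0.04, 0.8]])

```text
time: 11.58
ee_pos: [0.3887, -0.2814, 0.1387]
tool_rot: [0.699, 0.115, -0.25, 0.66]
wrist_force: [0.4, -0.5, -0.4]
finger_gap: 0.801
```

```bash
python3 - <<'E'
from h import *
st(); rel(90,-.2); grab('wrist','w16.png')
E
```

```text
t 11.58 p [ 0.3887 -0.2814  0.1387] q [ 0.6992  0.1145 -0.2501  0.6599] j [-1.106  0.064  2.384  1.701  0.759 -0.745] F [ 0.4 -0.5 -0.4] g 0.801
rotvec [11.71 58.79  0.11] 59.94472312574322
```

View pics/w16.png

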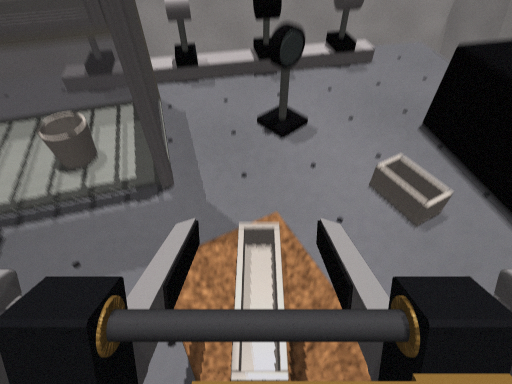

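>>> send_rows(targets=[[1.3, 6.5, 0, 0.001, 0, 0.008, 0.8], [1.3, 6.5, 0, 0.001, 0, 0.008, 0.8], [1.3, 6.5, 0, 0.001, 0, 0.008, 0.8], [1.3, 6.5, 0, 0.001, 0, 0.008, 0.8], [1.3, 6.5, 0, 0.001, 0, 0.008, 0.8], [1.3, 6.5, 0, 0.001, 0, 0.008, 0.8], [1.3, 6.5, 0, 0.001, 0, 0.008, 0.8], [1.3, 6.5, 0, 0.001, 0, 0, 0.8], [1.3, 6.5, 0, 0, 0, 0, 0.8], [0, 0, 0, 0, 0, 0, 0.8]])

```text
time: 12.47
ee_pos: [0.3987, -0.2745, 0.1792]
tool_rot: [0.615, 0.371, -0.463, 0.519]
wrist_force: [0.1, -0.2, -0.8]
finger_gap: 0.796
```

```bash
python3 - <<'E'
from h import *
st(); rel(90,-.2); grab('wrist','w17.png');grab('top','t17.png')
E
```

```text
t 12.47 p [ 0.3987 -0.2745  0.1792] q [ 0.6154  0.3713 -0.4628  0.5189] j [-0.788  0.038  1.921  0.238  0.964  0.859] F [ 0.1 -0.2 -0.8] g 0.796
rotvec [ 1.44 17.21 -0.55] 17.27601355640563
```

View pics/w17.png

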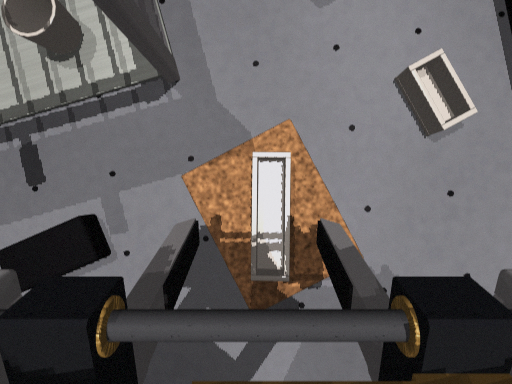

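View pics/t17.png

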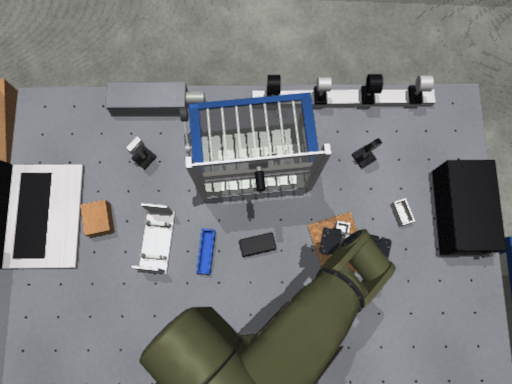

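>>> send_rows(targets=[[0.5, 5.9, -0.2, 0, 0, 0.01, 0.8], [0.5, 5.9, -0.2, 0, 0, 0.01, 0.8], [0.4, 5.4, -0.2, 0, 0, 0.01, 0.8], [0, 0, 0, 0, 0, 0, 0.8]])

```text
time: 12.9
ee_pos: [0.3943, -0.2703, 0.2045]
tool_rot: [0.551, 0.45, -0.544, 0.445]
wrist_force: [-0.4, -0.4, -0.4]
finger_gap: 0.797
```

```bash
python3 - <<'E'
from h import *
st(); rel(90,-.2); grab('wrist','w18.png')
a=cv2.imread('pics/w18.png')[100:320,150:400];cv2.imwrite('pics/w18z.png',cv2.resize(a,None,fx=2.7,fy=2.7,interpolation=cv2.INTER_CUBIC))
a=cv2.imread('pics/w17.png')[100:320,150:400];cv2.imwrite('pics/w17z.png',cv2.resize(a,None,fx=2.7,fy=2.7,interpolation=cv2.INTER_CUBIC))
E
```

```text
t 12.9 p [ 0.3943 -0.2703  0.2045] q [ 0.5507  0.4504 -0.5442  0.4447] j [-0.684  0.143  1.715  0.011  1.29   1.084] F [-0.4 -0.4 -0.4] g 0.797
rotvec [-0.69  0.12  0.01] 0.70448759848712
```

View pics/w18z.png

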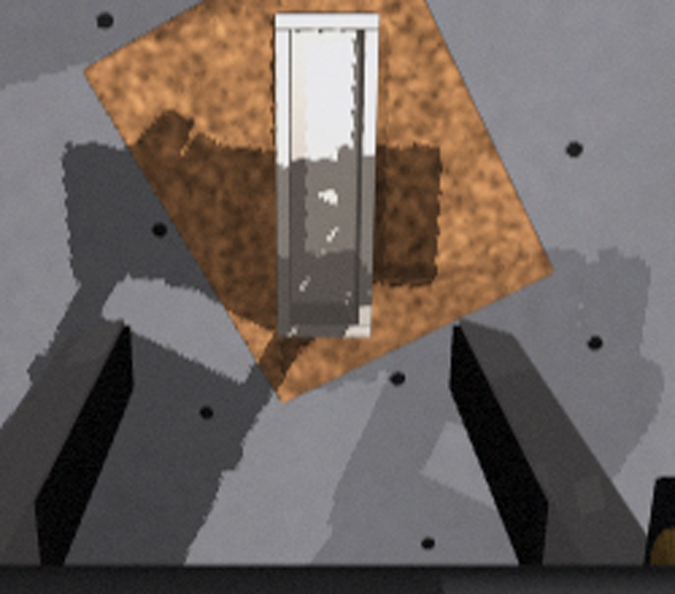

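View pics/w17z.png

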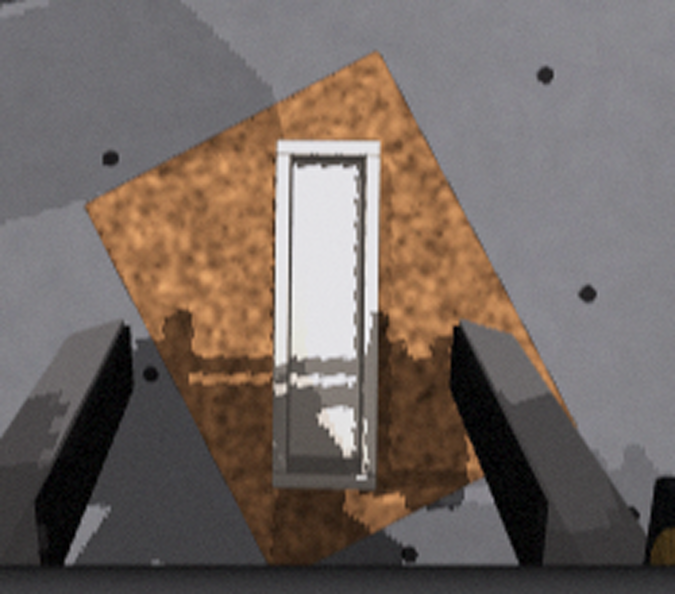

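```bash
cat >> h.py <<'E'
def boat(A,B,P,Q,f,off,zr):
    z=lambda d,p:(d,off[0]+p[0]/f-.5+.5/f,off[1]+p[1]/f-.5+.5/f)
    X=[]
    for a,b in zip(P,Q):
        p,r=tri([z(A,a),z(B,b)]);X.append((onz(*z(A,a),zr)+onz(*z(B,b),zr))/2);print(p.round(4),round(r[0],4),onz(*z(A,a),zr).round(4),onz(*z(B,b),zr).round(4))
    FL,FR,NL,NR=X;ax=(FL+FR-NL-NR)/2
    print('c',(sum(X)/4).round(4),'len',np.linalg.norm(ax).round(4),'yaw',np.arctan2(ax[1],ax[0]).round(4),'w',np.linalg.norm(FL-FR).round(4),np.linalg.norm(NL-NR).round(4))
E
python3 - <<'E'
from h import *
boat(load('w18'),load('w17'),[(276,14),(378,13),(277,337),(369,337)],[(277,141),(381,141),(273,487),(376,488)],2.7,(150,100),.042)
E
```

```text
[ 0.4683 -0.2783  0.0397] 0.0001 [ 0.4683 -0.2785  0.042 ] [ 0.468  -0.2783  0.042 ]
[ 0.4604 -0.3192  0.0391] 0.0005 [ 0.4606 -0.3185  0.042 ] [ 0.4601 -0.3194  0.042 ]
[ 0.3315 -0.2508  0.0418] 0.0003 [ 0.3315 -0.2505  0.042 ] [ 0.3315 -0.2511  0.042 ]
[ 0.3247 -0.2912  0.0447] 0.0004 [ 0.3236 -0.2908  0.042 ] [ 0.3239 -0.2917  0.042 ]
c [ 0.3959 -0.2849  0.042 ] len 0.1394 yaw -0.1997 w 0.0413 0.0412
```

```bash
python3 - <<'E'
from h import *
a=cv2.imread('pics/t17.png')[195:280,125:185];cv2.imwrite('pics/tcr.png',cv2.resize(a,None,fx=7,fy=7,interpolation=cv2.INTER_CUBIC))
a=cv2.imread('pics/s13.png')[165:245,315:385];cv2.imwrite('pics/scr.png',cv2.resize(a,None,fx=7,fy=7,interpolation=cv2.INTER_CUBIC))
E
```

```text
(no output)
```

View pics/tcr.png

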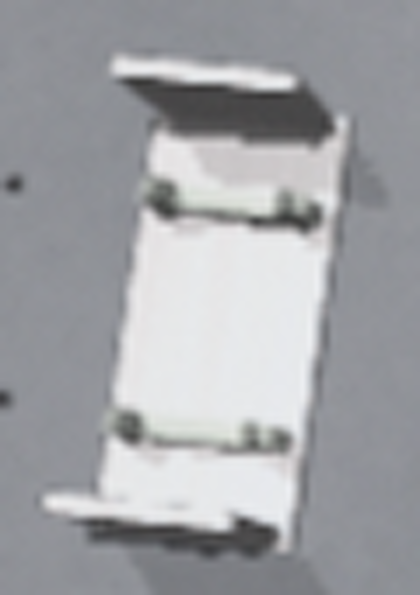

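View pics/scr.png

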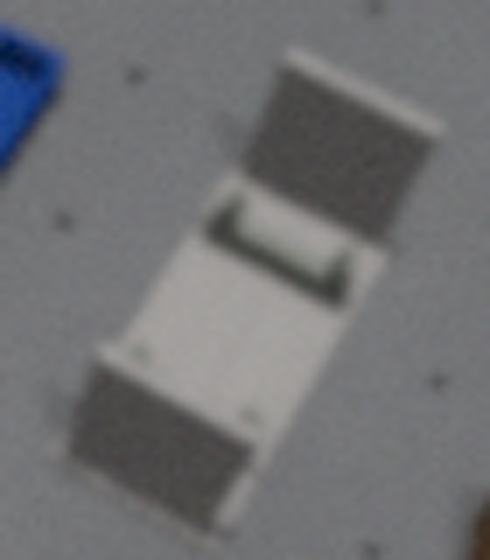

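>>> send_rows(targets=[[-0.7, 0.1, 0, 0, -0.005, -0.02, 0.8], [0, 0, 0, 0, -0.005, -0.03, 0.8], [0, 0, 0, 0, -0.004, -0.03, 0.8], [0, 0, 0, 0, 0, -0.03, 0.8], [0, 0, 0, 0, 0, 0, 0.8]])

```text
time: 13.37
ee_pos: [0.3901, -0.2814, 0.0856]
tool_rot: [0.556, 0.444, -0.538, 0.453]
wrist_force: [0.2, -0.1, -0.9]
finger_gap: 0.799
```

```bash
python3 - <<'E'
from h import *
st(); rel(90,-.2,[.396,-.285,.03]); grab('wrist','w19.png')
E
```

```text
t 13.37 p [ 0.3901 -0.2814  0.0856] q [ 0.556   0.4438 -0.5377  0.4526] j [-0.714  0.28   1.852  0.028  0.993  1.039] F [ 0.2 -0.1 -0.9] g 0.799
rotvec [-0.38  1.6  -0.14] 1.653643726589775
tcp tgt [ 0.396 -0.285  0.011] shift [ 0.0059 -0.0036 -0.0746]
```

View pics/w19.png

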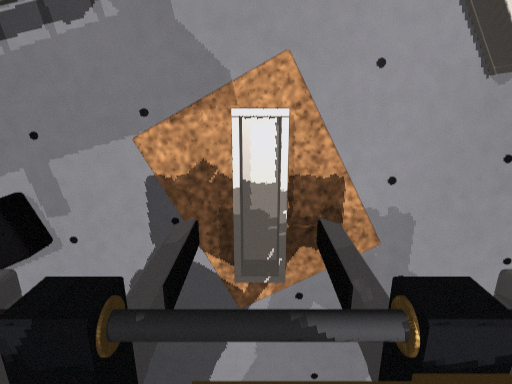

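>>> send_rows(targets=[[-0.2, 0.8, -0.1, 0.003, -0.002, -0.02, 0.8], [-0.2, 0.8, 0, 0.003, -0.002, -0.02, 0.8], [0, 0, 0, 0, 0, -0.018, 0.8], [0, 0, 0, 0, 0, -0.01, 0.8], [0, 0, 0, 0, 0, 0, 0.8]])

```text
time: 13.83
ee_pos: [0.3978, -0.2881, 0.0256]
tool_rot: [0.552, 0.441, -0.544, 0.453]
wrist_force: [-0.2, -0.1, 0.0]
finger_gap: 0.802
```

```bash
python3 - <<'E'
from h import *
st(); rel(90,-.2,[.396,-.285,.032])
T=load('t17');z=lambda u,v:(125+u/7-.43,195+v/7-.43)
P=[onz(T,*z(*p),.055) for p in [(162,193),(300,207),(127,422),(268,434)]]
f=(P[0]+P[1])/2;n=(P[2]+P[3])/2;print(np.round(P,4),'c',((f+n)/2).round(4),np.linalg.norm(f-n),np.arctan2(*(f-n)[[1,0]]),np.linalg.norm(P[0]-P[1]),np.linalg.norm(P[2]-P[3]))
# plate tops z .12
L=[onz(T,*z(*p),.12) for p in [(112,62),(298,80),(45,500),(232,520)]];print(np.round(L,4),np.mean(L,0))
S=load('s13');zs=lambda u,v:(315+u/7-.43,165+v/7-.43)
# scene rest: near plate tops: (290,50),(440,130) = robot-side plate ; far plate (105,350),(255,450)
L=[onz(S,*zs(*p),.12) for p in [(105,350),(255,450),(290,52),(440,130)]];print(np.round(L,4),np.mean(L,0))
E
```

```text
t 13.83 p [ 0.3978 -0.2881  0.0256] q [ 0.5516  0.4414 -0.5441  0.4527] j [-0.706  0.4    1.859  0.01   0.865  1.061] F [-0.2 -0.1  0. ] g 0.802
rotvec [0.33 1.05 0.11] 1.1085859130875375
tcp tgt [ 0.396 -0.285  0.013] shift [-0.0018  0.0031 -0.0126]
[[0.4675 0.3174 0.055 ]
 [0.4605 0.2556 0.055 ]
 [0.3656 0.3291 0.055 ]
 [0.3597 0.2669 0.055 ]] c [0.4134 0.2922 0.055 ] 0.10197159770548275 -0.11246634107170553 0.06223143754286922 0.06251556808175895
[[0.5143 0.3268 0.12  ]
 [0.5056 0.2465 0.12  ]
 [0.3275 0.3474 0.12  ]
 [0.3184 0.2688 0.12  ]] [0.41645311 0.29738273 0.12      ]
[[0.5026 0.2531 0.12  ]
 [0.5178 0.3291 0.12  ]
 [0.3148 0.2721 0.12  ]
 [0.3241 0.3492 0.12  ]] [0.4148111  0.30086925 0.12      ]
```

>>> send_rows(targets=[[0.3, 0.9, 0.1, -0.001, 0.002, -0.008, 0.8], [0, 0.2, 0, -0.001, 0.001, -0.004, 0.8], [0, 0, 0, 0, 0, 0, 0.8]])

```text
time: 14.08
ee_pos: [0.3964, -0.2858, 0.0162]
tool_rot: [0.548, 0.446, -0.547, 0.449]
wrist_force: [-0.1, -0.3, -0.2]
finger_gap: 0.805
```

```bash
python3 - <<'E'
from h import *
st(); rel(90,-.2,[.396,-.285,.032])
E
```

```text
t 14.08 p [ 0.3964 -0.2858  0.0162] q [ 0.5478  0.4462 -0.5474  0.4486] j [-0.7    0.419  1.858 -0.     0.86   1.072] F [-0.1 -0.3 -0.2] g 0.805
rotvec [0.13 0.15 0.04] 0.20471288439171195
tcp tgt [ 0.396 -0.285  0.013] shift [-0.0004  0.0008 -0.0032]
```

Aligned; lower the last 2 mm and close.

>>> send_rows(targets=[[0.1, 0.1, 0, 0, 0.001, -0.003, 0.8], [0, 0, 0, 0, 0, 0, 0.5], [0, 0, 0, 0, 0, 0, 0], [0, 0, 0, 0, 0, 0, 0], [0, 0, 0, 0, 0, 0, 0], [0, 0, 0, 0, 0, 0, 0], [0, 0, 0, 0, 0, 0, 0]])

```text
time: 14.67
ee_pos: [0.3974, -0.2852, 0.0151]
tool_rot: [0.548, 0.446, -0.547, 0.449]
wrist_force: [1.2, 0.8, -1.6]
finger_gap: 0.443
```

```bash
python3 - <<'E'
from h import *
st(); rel(90,-.2,[.396,-.285,.032])
E
```

```text
t 14.67 p [ 0.3974 -0.2852  0.0151] q [ 0.5481  0.4461 -0.5469  0.4489] j [-6.980e-01  4.220e-01  1.858e+00  1.000e-03  8.570e-01  1.073e+00] F [ 1.2  0.8 -1.6] g 0.443
rotvec [0.12 0.22 0.02] 0.24758398975793733
tcp tgt [ 0.396 -0.285  0.013] shift [-0.0014  0.0002 -0.0021]
```

>>> send_rows(targets=[[0, 0, 0, 0, 0, 0.008, 0], [0, 0, 0, 0, 0, 0.015, 0], [0, 0, 0, -0.002, 0, 0.025, 0], [0, 0, 0, -0.004, 0.005, 0.03, 0], [0, 0, 0, -0.006, 0.015, 0.035, 0], [0, 0, 0.3, -0.006, 0.02, 0.035, 0], [0, 0, 0.4, -0.006, 0.025, 0.03, 0], [0, 0, 0.4, -0.006, 0.03, 0.015, 0], [0, 0, 0.4, -0.005, 0.03, 0, 0], [0, 0, 0.4, 0, 0.03, 0, 0]])

```text
time: 15.5
ee_pos: [0.3563, -0.1256, 0.2188]
tool_rot: [0.542, 0.455, -0.541, 0.455]
wrist_force: [1.4, -0.1, -2.8]
finger_gap: 0.443
```

```bash
python3 - <<'E'
from h import *
st(); rel(90,-.112);grab('wrist','w20.png')
E
```

```text
t 15.5 p [ 0.3563 -0.1256  0.2188] q [ 0.5419  0.455  -0.5405  0.4551] j [-0.437 -0.11   1.938  0.002  1.313  1.306] F [ 1.4 -0.1 -2.8] g 0.443
rotvec [-0.07  0.09  3.46] 3.4654005960411545
```

View pics/w20.png

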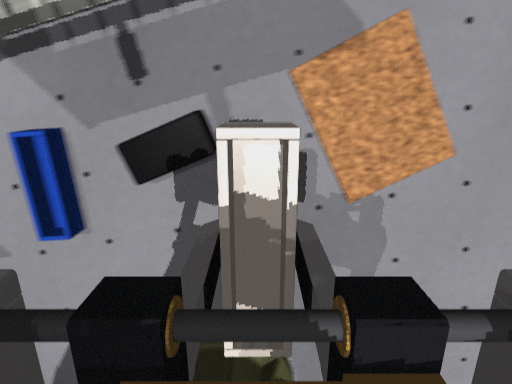

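>>> send_rows(targets=[[0, 0, 0.35, 0, 0.03, -0.003, 0], [0, 0, 0.35, 0, 0.032, -0.003, 0], [0, 0, 0.35, 0, 0.032, 0, 0], [0, 0, 0.35, 0, 0.032, 0, 0], [0, 0, 0.35, 0, 0.032, 0, 0], [0, 0, 0.35, 0, 0.032, 0, 0], [0, 0, 0.35, 0, 0.032, 0, 0], [0, 0, 0.35, 0, 0.032, 0, 0], [0, 0, 0.35, 0, 0.025, 0, 0], [0, 0, 0, 0, 0.0, 0, 0]])

```text
time: 16.38
ee_pos: [0.3505, 0.1708, 0.2178]
tool_rot: [0.53, 0.47, -0.525, 0.472]
wrist_force: [0.1, -0.3, -2.7]
finger_gap: 0.448
```

```bash
python3 - <<'E'
from h import *
st(); rel(90,-.112);grab('wrist','w21.png')
E
```

```text
t 16.38 p [0.3505 0.1708 0.2178] q [ 0.53    0.4696 -0.5252  0.4719] j [ 3.600e-01 -8.400e-02  1.917e+00 -1.000e-03  1.301e+00  2.045e+00] F [ 0.1 -0.3 -2.7] g 0.448
rotvec [-0.12  0.41  0.1 ] 0.44259757294627805
```

View pics/w21.png

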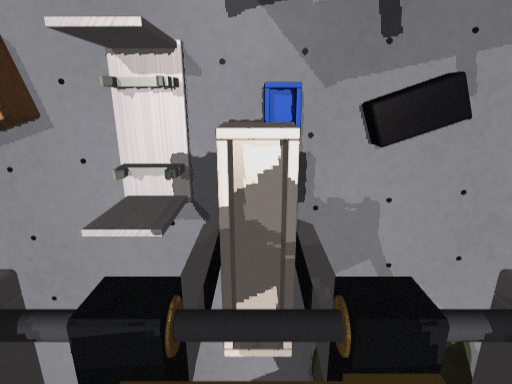

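>>> send_rows(targets=[[0, 0.2, 0, 0.0, 0.02, 0, 0], [0, 0.2, 0, 0.0, 0.025, 0, 0], [0, 0, 0, 0.0, 0.02, 0, 0], [0, 0, 0, 0, 0, 0, 0]])

```text
time: 16.77
ee_pos: [0.3502, 0.2338, 0.2186]
tool_rot: [0.528, 0.47, -0.528, 0.47]
wrist_force: [0.3, -0.6, -2.7]
finger_gap: 0.45
```

```bash
python3 - <<'E'
from h import *
st(); rel(90,-.112);grab('wrist','w22.png')
for n,x in(('w21',40),('w22',80)):
  a=cv2.imread('pics/%s.png'%n)[5:245,x:x+180];cv2.imwrite('pics/%sz.png'%n,cv2.resize(a,None,fx=2.5,fy=2.5,interpolation=cv2.INTER_CUBIC))
E
```

```text
t 16.77 p [0.3502 0.2338 0.2186] q [ 0.5282  0.4702 -0.5282  0.47  ] j [ 0.501 -0.004  1.839  0.     1.307  2.188] F [ 0.3 -0.6 -2.7] g 0.45
rotvec [-0.02 -0.01  0.25] 0.24767363733762793
```

View pics/w21z.png

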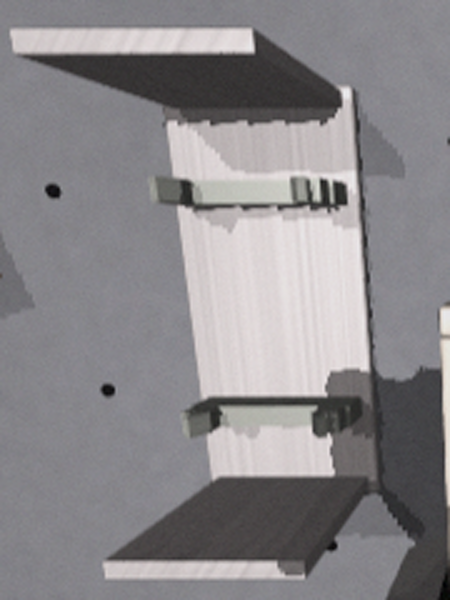

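View pics/w22z.png

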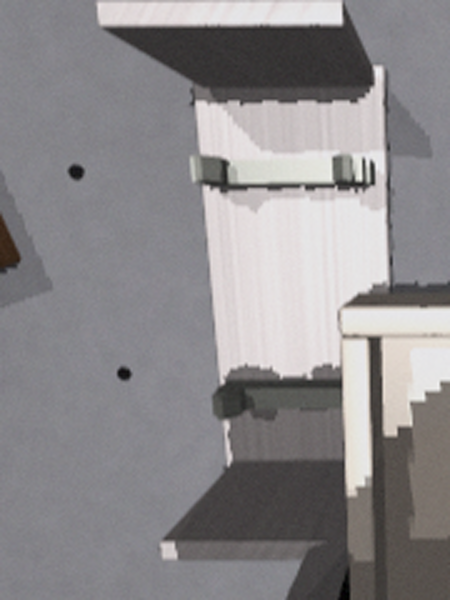

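```bash
python3 - <<'E'
from h import *
A=load('w21');B=load('w22')
a=lambda u,v:(A,40+u/2.5-.3,5+v/2.5-.3); b=lambda u,v:(B,80+u/2.5-.3,5+v/2.5-.3)
for n,p,q in [('farL',(17,54),(103,27)),('farR',(253,52),(342,25)),('farLo',(11,30),(97,3)),('farRo',(252,29),(341,2)),('nearL',(104,562),(161,543)),
 ('seatfarL',(190,182),(227,160)),('seatfarR',(293,182),(334,158)),('prongLf outer',(150,176),(192,155)),('prongLn',(183,413),(213,390))]:
    X,r=tri([a(*p),b(*q)]);print(n,X.round(4),r[0].round(4))
I=[onz(*a(*p),.12) for p in [(17,54),(253,52),(104,562),(306,562)]];print(np.round(I,4),np.mean(I,0).round(4))
f=(I[0]+I[1])/2;n=(I[2]+I[3])/2;print('yaw',np.arctan2(*(f-n)[[1,0]]),np.linalg.norm(f-n), 'wid',np.linalg.norm(I[0]-I[1]),np.linalg.norm(I[2]-I[3]))
# seats at z=.032 : between prong inner faces, centre line of bar
for D,g,pts in (('A',a,[(190,192),(293,192),(215,418),(315,418)]),('B',b,[(227,172),(334,172)])):
    I=[onz(*g(*p),.032) for p in pts];print(D,np.round(I,4),np.mean(I,0).round(4))
E
```

```text
farL [0.5073 0.3252 0.1222] 0.0
farR [0.499  0.2485 0.1221] 0.0001
farLo [0.5149 0.3262 0.1202] 0.0001
farRo [0.5062 0.2479 0.1201] 0.0002
nearL [0.3281 0.3469 0.1202] 0.0
seatfarL [0.4723 0.3148 0.0377] 0.0003
seatfarR [0.4665 0.2668 0.0458] 0.0006
prongLf outer [0.4749 0.3262 0.0495] 0.0
prongLn [0.3722 0.3386 0.047 ] 0.0012
[[0.508  0.3265 0.12  ]
 [0.4997 0.2491 0.12  ]
 [0.3281 0.347  0.12  ]
 [0.3192 0.2678 0.12  ]] [0.4137 0.2976 0.12  ]
yaw -0.10820148867983924 0.18125933376226647 wid 0.07781793534860267 0.07966888955193474
A [[0.4684 0.3183 0.032 ]
 [0.4631 0.2718 0.032 ]
 [0.3642 0.3312 0.032 ]
 [0.3586 0.2824 0.032 ]] [0.4136 0.3009 0.032 ]
B [[0.4683 0.3172 0.032 ]
 [0.4627 0.2695 0.032 ]] [0.4655 0.2933 0.032 ]
```

>>> send_rows(targets=[[0, 0, 0.2, 0.014, 0.014, 0, 0], [0, 0, 0.2, 0.018, 0.018, 0, 0], [0, 0, 0, 0.018, 0.018, 0, 0], [0, 0, 0, 0.013, 0.012, 0, 0], [0, 0, 0, 0, 0, 0, 0], [0, 0, 0, 0, 0, 0, 0]])

```text
time: 17.32
ee_pos: [0.417, 0.2887, 0.2194]
tool_rot: [-0.527, -0.47, 0.529, -0.471]
wrist_force: [-0.3, -0.3, -2.5]
finger_gap: 0.443
```

```bash
python3 - <<'E'
from h import *
st(); rel(90,-.108,[.415,.298,.060]);grab('wrist','w23.png')
E
```

```text
t 17.32 p [0.417  0.2887 0.2194] q [-0.5268 -0.4702  0.5285 -0.4712] j [ 5.340e-01  1.940e-01  1.620e+00 -2.000e-03  1.330e+00  2.219e+00] F [-0.3 -0.3 -2.5] g 0.443
rotvec [ 0.15 -0.05  0.34] 0.37566080807566216
tcp tgt [0.415 0.298 0.041] shift [-0.002   0.0093 -0.1784]
```

View pics/w23.png

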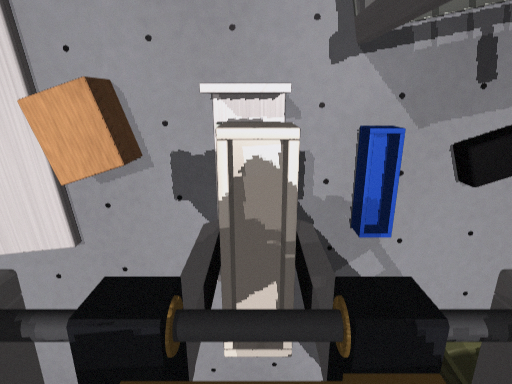

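>>> send_rows(targets=[[0.1, 0, 0.3, -0.001, 0.005, -0.02, 0], [0, 0, 0, -0.001, 0.003, -0.025, 0], [0, 0, 0, 0, 0.001, -0.02, 0], [0, 0, 0, 0, 0, -0.015, 0], [0, 0, 0, 0, 0, 0, 0], [0, 0, 0, 0, 0, 0, 0]])

```text
time: 17.87
ee_pos: [0.4137, 0.2912, 0.1397]
tool_rot: [0.528, 0.47, -0.527, 0.471]
wrist_force: [0.8, -0.0, -2.1]
finger_gap: 0.443
```

```bash
python3 - <<'E'
from h import *
st(); rel(90,-.108,[.415,.298,.060]);grab('wrist','w24.png');grab('top','t24.png');grab('scene','s24.png')
a=cv2.imread('pics/w24.png')[0:200,150:370];cv2.imwrite('pics/w24z.png',cv2.resize(a,None,fx=3,fy=3,interpolation=cv2.INTER_CUBIC))
a=cv2.imread('pics/s24.png')[165:245,315:385];cv2.imwrite('pics/s24z.png',cv2.resize(a,None,fx=7,fy=7,interpolation=cv2.INTER_CUBIC))
E
```

```text
t 17.87 p [0.4137 0.2912 0.1397] q [ 0.5281  0.4704 -0.5268  0.4715] j [ 5.420e-01  2.680e-01  1.724e+00 -1.000e-03  1.148e+00  2.226e+00] F [ 0.8 -0.  -2.1] g 0.443
rotvec [-0.01  0.14  0.29] 0.32032467014638555
tcp tgt [0.415 0.298 0.041] shift [ 0.0013  0.0068 -0.0987]
```

View pics/w24z.png

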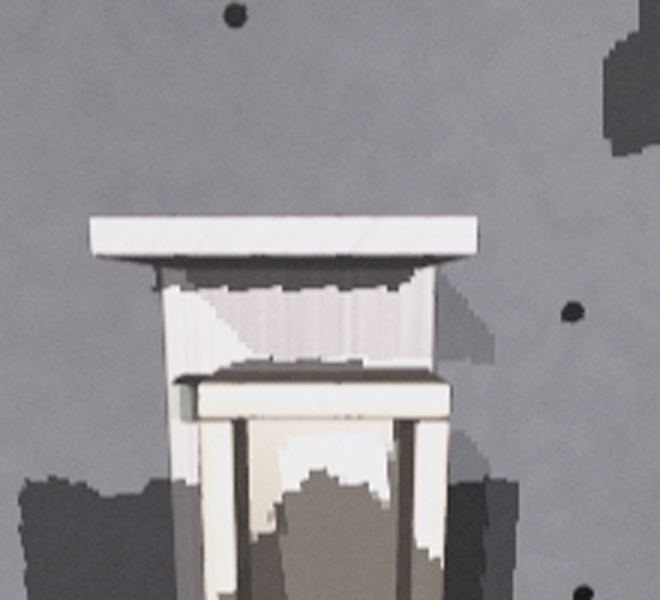

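View pics/s24z.png

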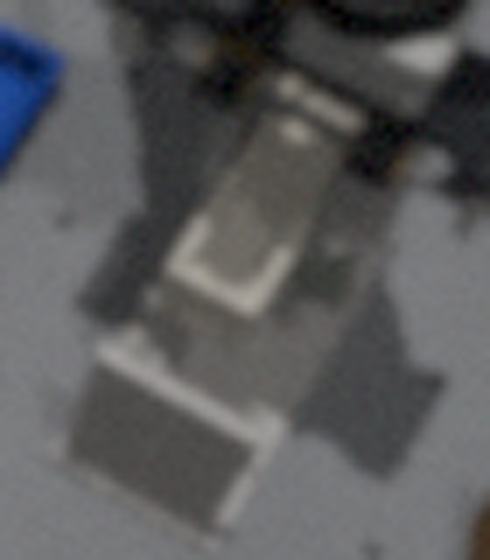

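```bash
python3 - <<'E'
from h import *
W=load('w24');g=lambda u,v:(W,150+u/3-.33,v/3-.33)
I=[onz(*g(*p),.12) for p in [(90,218),(477,217),(92,256),(476,255)]];print('plate',np.round(I,4),np.mean(I,0).round(4))
J=[onz(*g(*p),.1667) for p in [(199,384),(449,383)]];print('boat far rim',np.round(J,4),np.mean(J,0).round(4),np.linalg.norm(J[0]-J[1]))
c=np.mean(I,0);u=np.array([np.cos(.108),-np.sin(.108)]);v=np.array([np.sin(.108),np.cos(.108)])
b=np.mean(J,0);print('lateral plate-boat',(c-b)[:2]@v,'axial',(c-b)[:2]@u, 'expected axial when centred', .094-.07)
print('seat from plate',c[:2]-u*.094)
E
```

```text
plate [[0.5151 0.3262 0.12  ]
 [0.5064 0.2478 0.12  ]
 [0.5078 0.3272 0.12  ]
 [0.4991 0.2484 0.12  ]] [0.5071 0.2874 0.12  ]
boat far rim [[0.4831 0.3024 0.1667]
 [0.4787 0.2616 0.1667]] [0.4809 0.282  0.1667] 0.04104307537441545
lateral plate-boat 0.008158127977131538 axial 0.025453085483185874 expected axial when centred 0.023999999999999994
seat from plate [0.41363986 0.29753812]
```

>>> send_rows(targets=[[0, 0, 0.3, 0.002, 0.008, -0.01, 0], [0, 0, 0, 0.001, 0.002, -0.015, 0], [0, 0, 0, 0, 0, -0.01, 0], [0, 0, 0, 0, 0, 0, 0], [0, 0, 0, 0, 0, 0, 0]])

```text
time: 18.43
ee_pos: [0.4189, 0.3041, 0.1062]
tool_rot: [0.529, 0.472, -0.522, 0.474]
wrist_force: [0.3, -0.1, -1.5]
finger_gap: 0.443
```

```bash
python3 - <<'E'
from h import *
st(); rel(90,-.108,[.4155,.2985,.060])
E
```

```text
t 18.43 p [0.4189 0.3041 0.1062] q [ 0.5295  0.4716 -0.5224  0.4736] j [ 5.580e-01  3.300e-01  1.728e+00 -1.000e-03  1.073e+00  2.236e+00] F [ 0.3 -0.1 -1.5] g 0.443
rotvec [-0.26  0.53 -0.07] 0.5955580662278966
tcp tgt [0.4155 0.2985 0.041 ] shift [-0.0034 -0.0056 -0.0652]
```

>>> send_rows(targets=[[0, 0, 0, -0.003, -0.005, 0, 0], [0, 0, 0, 0, 0, 0, 0], [0, 0, 0, 0, 0, 0, 0], [0, 0, 0, 0, 0, 0, 0]])

```text
time: 18.77
ee_pos: [0.416, 0.2989, 0.1076]
tool_rot: [0.53, 0.472, -0.522, 0.474]
wrist_force: [0.3, 0.2, -2.8]
finger_gap: 0.448
```

```bash
python3 - <<'E'
from h import *
st(); rel(90,-.108,[.4155,.2985,.060])
E
```

```text
t 18.77 p [0.416  0.2989 0.1076] q [ 0.5299  0.4716 -0.5219  0.4737] j [ 5.520e-01  3.160e-01  1.744e+00 -1.000e-03  1.070e+00  2.230e+00] F [ 0.3  0.2 -2.8] g 0.448
rotvec [-0.31  0.6  -0.09] 0.6805212612323136
tcp tgt [0.4155 0.2985 0.041 ] shift [-0.0005 -0.0004 -0.0666]
```

>>> send_rows(targets=[[-0.2, 0.4, 0, 0, 0, -0.012, 0], [-0.1, 0.2, 0, 0, 0, -0.012, 0], [0, 0, 0, 0, 0, -0.008, 0], [0, 0, 0, 0, 0, 0, 0], [0, 0, 0, 0, 0, 0, 0]])

```text
time: 19.18
ee_pos: [0.4159, 0.2987, 0.072]
tool_rot: [-0.526, -0.473, 0.526, -0.472]
wrist_force: [0.3, -0.2, -2.3]
finger_gap: 0.445
```

```bash
python3 - <<'E'
from h import *
s=st(); rel(90,-.108,[.4155,.2985,.060]);grab('wrist','w25.png')
a=cv2.imread('pics/w25.png')[0:200,150:370];cv2.imwrite('pics/w25z.png',cv2.resize(a,None,fx=3,fy=3,interpolation=cv2.INTER_CUBIC))
E
```

```text
t 19.18 p [0.4159 0.2987 0.072 ] q [-0.5256 -0.4728  0.5263 -0.4725] j [0.551 0.373 1.761 0.    1.008 2.229] F [ 0.3 -0.2 -2.3] g 0.445
rotvec [ 0.02 -0.06 -0.08] 0.0975679591591946
tcp tgt [0.4155 0.2985 0.041 ] shift [-0.0004 -0.0002 -0.031 ]
```

View pics/w25z.png

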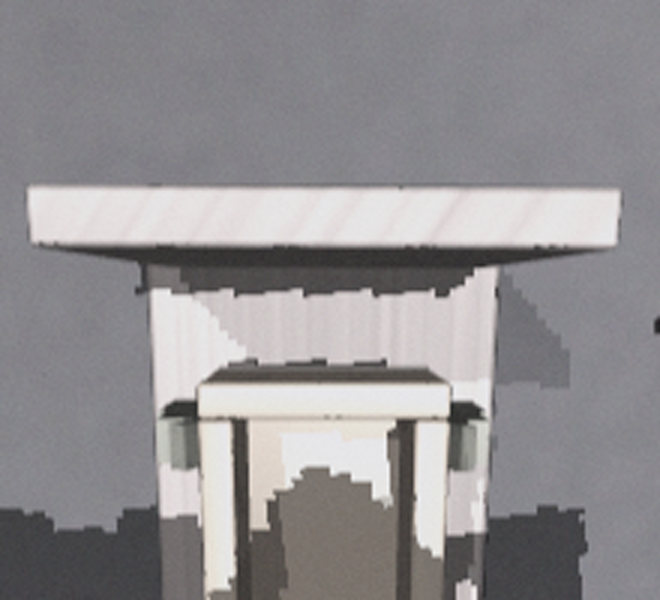

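>>> send_rows(targets=[[0, 0, 0, 0, 0, -0.008, 0], [0, 0, 0, 0, 0, -0.008, 0], [0, 0, 0, 0, 0, -0.006, 0], [0, 0, 0, 0, 0, -0.003, 0], [0, 0, 0, 0, 0, 0, 0]])

```text
time: 19.65
ee_pos: [0.416, 0.2988, 0.0447]
tool_rot: [-0.526, -0.473, 0.526, -0.473]
wrist_force: [-1.1, -0.8, -2.6]
finger_gap: 0.445
```

>>> send_rows(targets=[[0, 0, 0, 0, 0, -0.002, 0], [0, 0, 0, 0, 0, -0.002, 0], [0, 0, 0, 0, 0, -0.0, 0]])

```text
time: 19.9
ee_pos: [0.4162, 0.299, 0.0413]
tool_rot: [0.526, 0.473, -0.526, 0.473]
wrist_force: [-0.2, -0.7, -1.6]
finger_gap: 0.442
```

>>> send_rows(targets=[[0, 0, 0, 0, 0, -0.0015, 0], [0, 0, 0, 0, 0, 0, 0]])

```text
time: 20.07
ee_pos: [0.4166, 0.2992, 0.0415]
tool_rot: [0.526, 0.473, -0.525, 0.473]
wrist_force: [0.3, -0.1, -2.6]
finger_gap: 0.451
```

>>> send_rows(targets=[[0, 0, 0, 0, 0, -0.002, 0], [0, 0, 0, 0, 0, -0.002, 0], [0, 0, 0, 0, 0, 0, 0]])

```text
time: 20.32
ee_pos: [0.4171, 0.2995, 0.0416]
tool_rot: [0.527, 0.473, -0.525, 0.473]
wrist_force: [-1.0, 0.1, -2.0]
finger_gap: 0.443
```

>>> send_rows(targets=[[0, 0, 0, -0.001, -0.001, -0.004, 0], [0, 0, 0, 0, 0, 0, 0]])

```text
time: 20.48
ee_pos: [0.4183, 0.2998, 0.0408]
tool_rot: [0.529, 0.472, -0.522, 0.474]
wrist_force: [0.4, 0.2, -3.7]
finger_gap: 0.443
```

```bash
python3 - <<'E'
from h import *
s=st(); rel(90,-.108,[.4155,.2985,.060]);grab('wrist','w26.png')
a=cv2.imread('pics/w26.png')[0:370,100:420];cv2.imwrite('pics/w26z.png',cv2.resize(a,None,fx=2,fy=2,interpolation=cv2.INTER_CUBIC)[:600])
E
```

```text
t 20.48 p [0.4183 0.2998 0.0408] q [ 0.5294  0.472  -0.522   0.4738] j [ 5.510e-01  4.210e-01  1.781e+00 -1.000e-03  9.290e-01  2.228e+00] F [ 0.4  0.2 -3.7] g 0.443
rotvec [-0.29  0.54 -0.14] 0.630995735256959
tcp tgt [0.4155 0.2985 0.041 ] shift [-0.0028 -0.0013  0.0002]
```

View pics/w26z.png

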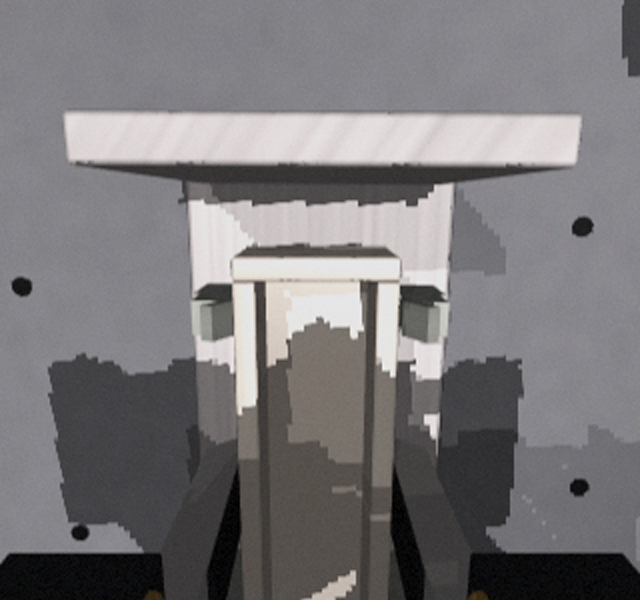

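>>> send_rows(targets=[[-0.3, 0.55, -0.1, -0.002, -0.001, -0.003, 0], [0, 0, 0, 0, 0, -0.001, 0], [0, 0, 0, 0, 0, 0, 0]])

```text
time: 20.78
ee_pos: [0.4182, 0.2999, 0.04]
tool_rot: [0.528, 0.472, -0.524, 0.473]
wrist_force: [-0.3, 0.2, -2.2]
finger_gap: 0.443
```

```bash
python3 - <<'E'
from h import *
s=st(); rel(90,-.108,[.4155,.2985,.060])
E
```

```text
t 20.78 p [0.4182 0.2999 0.04  ] q [ 0.5277  0.4721 -0.5243  0.473 ] j [ 5.510e-01  4.250e-01  1.777e+00 -1.000e-03  9.350e-01  2.229e+00] F [-0.3  0.2 -2.2] g 0.443
rotvec [-0.13  0.26 -0.05] 0.29067242038096386
tcp tgt [0.4155 0.2985 0.041 ] shift [-0.0027 -0.0014  0.001 ]
```

>>> send_rows(targets=[[-0.1, 0.3, 0, -0.003, -0.001, -0.003, 0], [0, 0, 0, 0, 0, 0, 0]])

```text
time: 20.95
ee_pos: [0.419, 0.3002, 0.0405]
tool_rot: [0.529, 0.472, -0.523, 0.473]
wrist_force: [0.0, -0.3, -2.6]
finger_gap: 0.446
```

```bash
python3 - <<'E'
from h import *
s=st(); rel(90,-.108,[.4155,.2985,.060])
E
```

```text
t 20.95 p [0.419  0.3002 0.0405] q [ 0.5293  0.4717 -0.5227  0.4734] j [ 5.510e-01  4.230e-01  1.778e+00 -1.000e-03  9.310e-01  2.229e+00] F [ 0.  -0.3 -2.6] g 0.446
rotvec [-0.26  0.48 -0.06] 0.550469614862249
tcp tgt [0.4155 0.2985 0.041 ] shift [-0.0035 -0.0017  0.0005]
```

```bash
python3 - <<'E'
from h import *
s=ctrl.get_state(); print(np.round(s['effort'],1),np.round(s['joint_vel'],3),np.round(s['ft_torque'],2))
grab('scene','s27.png');grab('top','t27.png')
a=cv2.imread('pics/s27.png')[60:270,250:450];cv2.imwrite('pics/s27z.png',cv2.resize(a,None,fx=2.8,fy=2.8,interpolation=cv2.INTER_CUBIC))
E
```

```text
[ -0.1 -55.9 -30.4  -0.1  -0.2  -0. ] [-0.005 -0.011 -0.022 -0.008 -0.007  0.   ] [ 0.05  0.03 -0.02]
```

View pics/s27z.png

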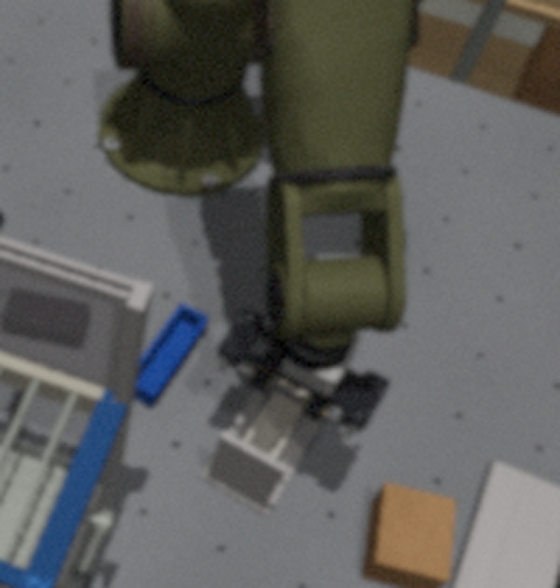

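View pics/t27.png

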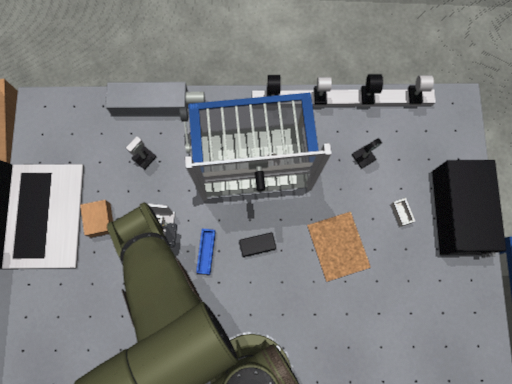

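>>> send_rows(targets=[[-0.15, 0.3, 0, -0.002, -0.001, -0.003, 0], [-0.1, 0.2, 0, -0.002, -0.001, -0.003, 0], [0, 0, 0, -0.001, 0, -0.003, 0]])

```text
time: 21.3
ee_pos: [0.4188, 0.3001, 0.0392]
tool_rot: [0.53, 0.471, -0.522, 0.474]
wrist_force: [-13.1, -20.0, 51.1]
finger_gap: 0.447
```

```bash
python3 - <<'E'
from h import *
s=st(); rel(90,-.108,[.4155,.2985,.060])
E
```

```text
t 21.3 p [0.4188 0.3001 0.0392] q [ 0.53    0.4714 -0.5217  0.474 ] j [ 5.520e-01  4.240e-01  1.781e+00 -2.000e-03  9.250e-01  2.230e+00] F [-13.1 -20.   51.1] g 0.447
rotvec [-0.29  0.64 -0.09] 0.7066637288258614
tcp tgt [0.4155 0.2985 0.041 ] shift [-0.0033 -0.0016  0.0018]
```

>>> send_rows(targets=[[0, 0, 0, 0, 0, 0.0005, 0], [0, 0, 0, 0, 0, 0, 0]])

```text
time: 21.47
ee_pos: [0.4188, 0.2999, 0.0402]
tool_rot: [0.53, 0.471, -0.522, 0.474]
wrist_force: [0.0, -0.6, -3.2]
finger_gap: 0.446
```

>>> send_rows(targets=[[0, 0.2, 0, -0.001, 0, -0.002, 0], [0, 0, 0, 0, 0, -0.0005, 0.47], [0, 0, 0, 0, 0, 0, 0.5], [0, 0, 0, 0, 0, 0, 0.55], [0, 0, 0, 0, 0, 0, 0.6], [0, 0, 0, 0, 0, 0, 0.7]])

```text
time: 21.97
ee_pos: [0.4172, 0.2995, 0.0362]
tool_rot: [0.528, 0.472, -0.524, 0.473]
wrist_force: [0.0, -0.0, 0.4]
finger_gap: 0.636
```

```bash
python3 - <<'E'
from h import *
s=st(); rel(90,-.108,[.4155,.2985,.060]);grab('wrist','w28.png')
a=cv2.imread('pics/w28.png')[0:370,100:420];cv2.imwrite('pics/w28z.png',cv2.resize(a,None,fx=2,fy=2,interpolation=cv2.INTER_CUBIC)[:600])
E
```

```text
t 21.97 p [0.4172 0.2995 0.0362] q [ 0.5281  0.4723 -0.5235  0.4732] j [ 0.551  0.428  1.783 -0.     0.924  2.228] F [ 0.  -0.   0.4] g 0.636
rotvec [-0.2   0.32 -0.1 ] 0.39156022572397614
tcp tgt [0.4155 0.2985 0.041 ] shift [-0.0017 -0.001   0.0048]
```

View pics/w28z.png

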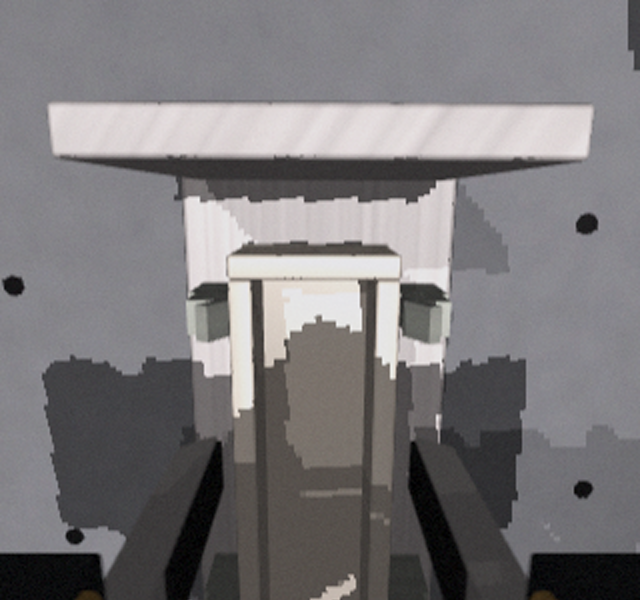

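Released, boat between the prongs. Open a bit more and retreat straight up.

>>> send_rows(targets=[[0, 0, 0, 0, 0, 0, 0.8], [0, 0, 0, 0, 0, 0.002, 0.8], [0, 0, 0, 0, 0, 0.01, 0.8], [0, 0, 0, 0, 0, 0.02, 0.8], [0, 0, 0, 0, 0, 0.03, 0.8], [0, 0, 0, 0, 0, 0.04, 0.8], [0, 0, 0, 0, 0, 0.04, 0.8], [0, 0, 0, 0, 0, 0.02, 0.8]])

```text
time: 22.68
ee_pos: [0.4131, 0.2971, 0.2032]
tool_rot: [-0.525, -0.473, 0.527, -0.472]
wrist_force: [0.0, -0.1, -0.0]
finger_gap: 0.799
```

>>> send_rows(targets=[[0, 0, 0, -0.015, 0, 0.01, 0.8], [0, 0, 0, -0.03, 0, 0.01, 0.8], [0, 0, 0, -0.03, 0, 0, 0.8], [0, 0, 0, -0.02, 0, 0, 0.8], [0, 0, 0, 0, 0, 0, 0.8]])

```text
time: 23.1
ee_pos: [0.3162, 0.2971, 0.235]
tool_rot: [0.53, 0.472, -0.523, 0.472]
wrist_force: [0.1, 0.4, -0.3]
finger_gap: 0.804
```

```bash
python3 - <<'E'
from h import *
s=st(); grab('wrist','w29.png')
E
```

```text
t 23.1 p [0.3162 0.2971 0.235 ] q [ 0.5302  0.4719 -0.5225  0.4724] j [ 0.67   0.005  1.791 -0.     1.335  2.349] F [ 0.1  0.4 -0.3] g 0.804
```

View pics/w29.png

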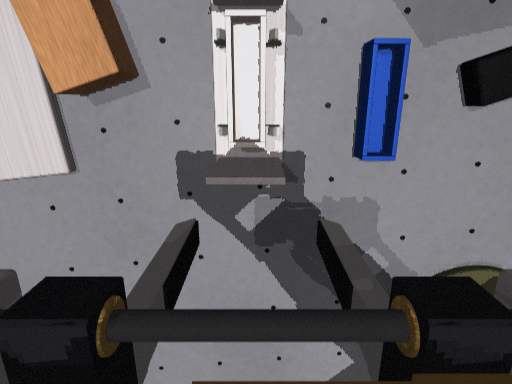

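>>> send_rows(targets=[[0, 0, 0, 0.01, -0.03, 0, 0.8], [0, 0, 0, 0.01, -0.035, 0, 0.8], [0, 0, 0, 0.0, -0.03, 0, 0.8], [0, 0, 0, 0, 0, 0, 0.8], [0, 0, 0, 0, 0, 0, 0.8]])

```text
time: 23.57
ee_pos: [0.3395, 0.1988, 0.2375]
tool_rot: [0.531, 0.472, -0.521, 0.474]
wrist_force: [0.6, 0.4, 0.9]
finger_gap: 0.803
```

```bash
python3 - <<'E'
from h import *
s=st(); grab('wrist','w30.png');grab('top','t30.png')
for n,x in(('w29',190),('w30',100)):
  a=cv2.imread('pics/%s.png'%n)[0:190,x:x+190];cv2.imwrite('pics/%sz.png'%n,cv2.resize(a,None,fx=3,fy=3,interpolation=cv2.INTER_CUBIC))
E
```

```text
t 23.57 p [0.3395 0.1988 0.2375] q [ 0.5307  0.4722 -0.5207  0.4736] j [ 4.350e-01 -9.600e-02  1.881e+00  2.000e-03  1.342e+00  2.111e+00] F [0.6 0.4 0.9] g 0.803
```

View pics/w29z.png

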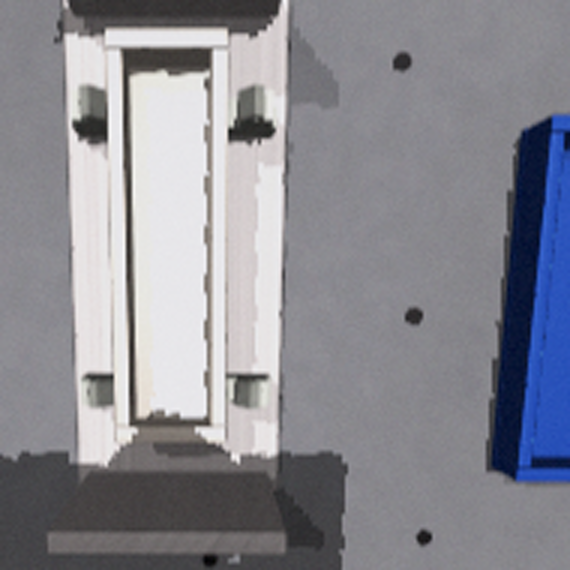

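View pics/w30z.png

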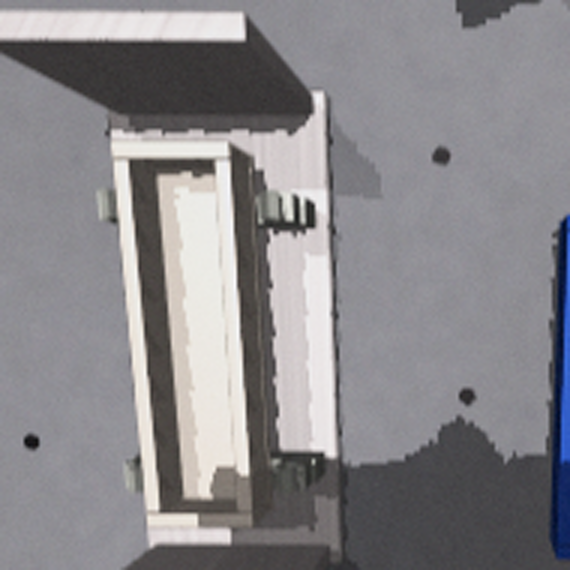

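View pics/t30.png

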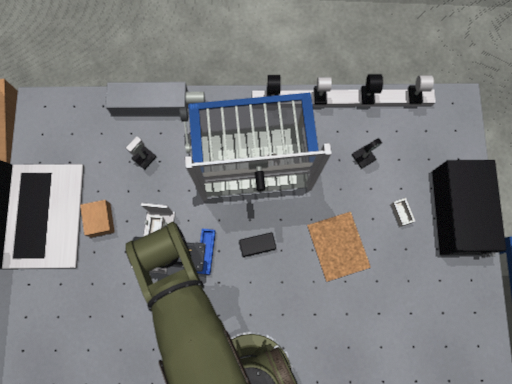

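```bash
python3 - <<'E'
from h import *
A=load('w29');B=load('w30')
for a,b in [((105,29),(112,140)),((229,29),(232,140)),((115,425),(147,514)),((227,426),(252,514))]:
    print(tri([(A,190+a[0]/3-.33,a[1]/3-.33),(B,100+b[0]/3-.33,b[1]/3-.33)]))
    print(onz(A,190+a[0]/3-.33,a[1]/3-.33,.068))
E
```

```text
(array([0.48801406, 0.31196567, 0.06605268]), [np.float64(6.7183207745015704e-06), np.float64(6.718320774577647e-06)])
[0.4875105 0.3118197 0.068    ]
(array([0.48379552, 0.27007239, 0.06434528]), [np.float64(1.6247614215153672e-05), np.float64(1.62476142151288e-05)])
[0.48290249 0.27023589 0.068     ]
(array([0.35437077, 0.32623543, 0.0679159 ]), [np.float64(0.0006281429276481896), np.float64(0.0006281429276481474)])
[0.35499542 0.32636658 0.068     ]
(array([0.35026927, 0.28437544, 0.07074575]), [np.float64(0.00020011981227309786), np.float64(0.00020011981227302018)])
[0.35010063 0.28441217 0.068     ]
```

```bash
python3 - <<'E'
from h import *
print(ctrl.sign_off())
E
```

```text
the job is handed in; nothing more can be done
None
```

I raised the sash about 0.19 m by its knob, and it stayed up by itself. I drew the boat out, set it on the cork pad and let go of it. I then took it again across its middle, laid it on the two forked rests of the cradle, and handed in at about 24 s.

**Last checks that agreed:**
- The boat lies between all four prongs, clear of both end plates, and the gripper is open and well away from it.
- The last top view shows the sash up and the brick, posts, carton, short boat and blue look-alike where they were. The crucible was last clearly in view just after I set the boat on the pad, still in its place.

**Less certain:**
- **Level:** the four rim corners measured 64 to 71 mm high, where 68 mm was expected. The two near corners were shaded, so this shows the boat level only to within a few millimetres over its length.
- **Force:** while I felt for the rests, the wrist force rose briefly to about 51 N, passed through the held boat. This is under the 120 N limit, and I eased it off before letting go.
- **First closing on the knob:** the jaws were about 5 mm off centre, which gave a side force of about 34 N. I corrected it before lifting.

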